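Back-light viewing of freeze-dried vials

TASK

Stand every vial from the sheet upright in the carriage, one to a nest, while the carriage is still at the open end of its track; then push the carriage fully home against the light box without lifting it (it jams unless pushed at the middle of its bar), and slide the lamp along the bench, never lifting or tipping it, from its parking ring onto the ring behind the light box. When all of that stands in place press the start button right down and let it go; then slide the lamp back onto its parking ring in the same way, leaving the carriage home with the vials upright in it and the glass flask, tin and tape roll where they were.

Things in the scene. Friction and masses are not known exactly. Their poses are not given: they have to be found in the camera images.
- station: fixed aluminium viewing station with a track. Origin: on the bench, mid-track. +y runs along the track to its open end, -y to the white light box that closes it. Base plate 4 mm thick, x -122 to 122, y -102 to 134 mm; the two side rails run along y: inner faces at x = -106 and 106 mm, tops 22 mm above the bench
- stop (a point): middle of the light box's front face, the carriage's stop, at y = -100 mm in the station's frame, 20 mm above the bench. The white light box is 244 mm wide (x), 56 mm deep (y -156 to -100 mm) and 62 mm high, with a window front and back and the start button on top
- carriage: loose aluminium carriage, about 0.5 kg, lying on the base plate between the rails. Origin: underside, below the middle nest, 4 mm above the bench; axes as the station's. Deck x -95 to 95, y -22 to 46 mm, 6 mm thick. Slides along the station's y from about +70 mm (start) to -78 mm (home: its front edge touches the light box)
- push (a point): centre of the rear (+y) face of the carriage's push bar, 18 mm above the bench, marked by a thin dark line. Bar: 190 mm long (x), 8 mm thick, top 32 mm above the bench. Push here towards the station's -y: it takes 3 to 7 N and runs freely within 12 mm of the middle. Pushed over 25 mm off it skews (short rubber guide shoes, 1 mm play) and jams; a push at the middle frees it unless it was forced hard
- nest0 (a point): centre of the floor of carriage nest 0, 10 mm above the bench. Five nests in a row along the carriage's x, 38 mm apart (0 at -x, 4 at +x), each 30 x 30 mm inside with walls 6 mm high. Any vial may go in any nest, one each
- nest1 (a point): centre of the floor of carriage nest 1, 10 mm above the bench. Five nests in a row along the carriage's x, 38 mm apart (0 at -x, 4 at +x), each 30 x 30 mm inside with walls 6 mm high. Any vial may go in any nest, one each
- nest2 (a point): centre of the floor of carriage nest 2, 10 mm above the bench. Five nests in a row along the carriage's x, 38 mm apart (0 at -x, 4 at +x), each 30 x 30 mm inside with walls 6 mm high. Any vial may go in any nest, one each
- nest3 (a point): centre of the floor of carriage nest 3, 10 mm above the bench. Five nests in a row along the carriage's x, 38 mm apart (0 at -x, 4 at +x), each 30 x 30 mm inside with walls 6 mm high. Any vial may go in any nest, one each
- nest4 (a point): centre of the floor of carriage nest 4, 10 mm above the bench. Five nests in a row along the carriage's x, 38 mm apart (0 at -x, 4 at +x), each 30 x 30 mm inside with walls 6 mm high. Any vial may go in any nest, one each
- vial0 (a point): stoppered glass vial, 24 mm diameter, 50 mm tall, 25 g, standing loose on the paper sheet: straight glass up to 38 mm, then a grey stopper 20 mm across. The point is on its axis, 25 mm above its foot; z up the vial. Grip the glass with the finger ends over 10 mm above the foot, so that they clear the nest walls. None when absent in this run
- vial1 (a point): stoppered glass vial, 24 mm diameter, 50 mm tall, 25 g, standing loose on the paper sheet: straight glass up to 38 mm, then a grey stopper 20 mm across. The point is on its axis, 25 mm above its foot; z up the vial. Grip the glass with the finger ends over 10 mm above the foot, so that they clear the nest walls. None when absent in this run
- vial2 (a point): stoppered glass vial, 24 mm diameter, 50 mm tall, 25 g, standing loose on the paper sheet: straight glass up to 38 mm, then a grey stopper 20 mm across. The point is on its axis, 25 mm above its foot; z up the vial. Grip the glass with the finger ends over 10 mm above the foot, so that they clear the nest walls. None when absent in this run
- vial3 (a point): stoppered glass vial, 24 mm diameter, 50 mm tall, 25 g, standing loose on the paper sheet: straight glass up to 38 mm, then a grey stopper 20 mm across. The point is on its axis, 25 mm above its foot; z up the vial. Grip the glass with the finger ends over 10 mm above the foot, so that they clear the nest walls. None when absent in this run
- vial4 (a point): stoppered glass vial, 24 mm diameter, 50 mm tall, 25 g, standing loose on the paper sheet: straight glass up to 38 mm, then a grey stopper 20 mm across. The point is on its axis, 25 mm above its foot; z up the vial. Grip the glass with the finger ends over 10 mm above the foot, so that they clear the nest walls. None when absent in this run
- lamp_c (a point): small cordless lamp, loose, about 0.35 kg: round black foot 64 mm in diameter, 12 mm high, and on it a plain upright steel column 34 mm in diameter, top 62 mm above the bench. The point is on its axis, 31 mm up. It starts on the parking ring. Slide it by its column or foot
- park_mark (a point): centre of the parking ring (dark ring printed on the bench, 74 mm in diameter), where the lamp starts and must end
- mark (a point): centre of the viewing ring (the same dark printed ring, 74 mm in diameter) on the bench behind the light box, at x = -30, y = -225 mm in the station's frame: where the lamp must stand when the start button is pressed
- start_top (a point): top centre of the start button: a grey spring button 26 mm in diameter on a black collar on top of the light box; its top is 80 mm above the bench; it travels 6 mm straight down and needs about 5 N
- start (a joint): start button: 0 when up, 0.006 m when fully down; a press counts beyond 0.004 m; springs back
- flask: bystander: glass flask, 168 mm tall, origin under its centre
- tin: bystander: dark steel loaf tin 110 x 250 x 60 mm, origin under its centre
- tape: bystander: roll of clear tape lying flat, 90 mm across, origin under its centre

How it is judged (in metres and radians):
On the way, in this order (a step that is already met when the one before it is completed fails the run):
1. every vial stands in a nest, the carriage still at the open end (y of vial0 in the frame of carriage between -0.007 and 0.007 m and x of vial0 in the frame of carriage between -0.085 and 0.085 m and z of vial0 in the frame of carriage between 0.026 and 0.034 m and angle between each of vial0, vial1, vial2, vial3, vial4's own z axis and vertical below 0.15 rad and y of vial1 in the frame of carriage between -0.007 and 0.007 m and x of vial1 in the frame of carriage between -0.085 and 0.085 m and z of vial1 in the frame of carriage between 0.026 and 0.034 m and y of vial2 in the frame of carriage between -0.007 and 0.007 m and x of vial2 in the frame of carriage between -0.085 and 0.085 m and z of vial2 in the frame of carriage between 0.026 and 0.034 m and y of vial3 in the frame of carriage between -0.007 and 0.007 m and x of vial3 in the frame of carriage between -0.085 and 0.085 m and z of vial3 in the frame of carriage between 0.026 and 0.034 m and y of vial4 in the frame of carriage between -0.007 and 0.007 m and x of vial4 in the frame of carriage between -0.085 and 0.085 m and z of vial4 in the frame of carriage between 0.026 and 0.034 m and y of carriage in the frame of station above 0.03 m), for 0.2 s.
2. the carriage is home with the vials in it and the lamp stands on the ring behind the light box (in either order) (y of vial0 in the frame of carriage between -0.007 and 0.007 m and x of vial0 in the frame of carriage between -0.085 and 0.085 m and z of vial0 in the frame of carriage between 0.026 and 0.034 m and angle between each of vial0, vial1, vial2, vial3, vial4's own z axis and vertical below 0.15 rad and y of vial1 in the frame of carriage between -0.007 and 0.007 m and x of vial1 in the frame of carriage between -0.085 and 0.085 m and z of vial1 in the frame of carriage between 0.026 and 0.034 m and y of vial2 in the frame of carriage between -0.007 and 0.007 m and x of vial2 in the frame of carriage between -0.085 and 0.085 m and z of vial2 in the frame of carriage between 0.026 and 0.034 m and y of vial3 in the frame of carriage between -0.007 and 0.007 m and x of vial3 in the frame of carriage between -0.085 and 0.085 m and z of vial3 in the frame of carriage between 0.026 and 0.034 m and y of vial4 in the frame of carriage between -0.007 and 0.007 m and x of vial4 in the frame of carriage between -0.085 and 0.085 m and z of vial4 in the frame of carriage between 0.026 and 0.034 m and y of carriage in the frame of station below -0.073 m and angle between carriage's own z axis and vertical below 0.04 rad and angle between the x axis of carriage and the x axis of station, either way round below 0.06 rad and horizontal distance between lamp_c and mark below 0.01 m and angle between lamp_c's own z axis and vertical below 0.05 rad), for 0.2 s.
3. the start button is pressed down with all in place (y of vial0 in the frame of carriage between -0.007 and 0.007 m and x of vial0 in the frame of carriage between -0.085 and 0.085 m and z of vial0 in the frame of carriage between 0.026 and 0.034 m and angle between each of vial0, vial1, vial2, vial3, vial4's own z axis and vertical below 0.15 rad and y of vial1 in the frame of carriage between -0.007 and 0.007 m and x of vial1 in the frame of carriage between -0.085 and 0.085 m and z of vial1 in the frame of carriage between 0.026 and 0.034 m and y of vial2 in the frame of carriage between -0.007 and 0.007 m and x of vial2 in the frame of carriage between -0.085 and 0.085 m and z of vial2 in the frame of carriage between 0.026 and 0.034 m and y of vial3 in the frame of carriage between -0.007 and 0.007 m and x of vial3 in the frame of carriage between -0.085 and 0.085 m and z of vial3 in the frame of carriage between 0.026 and 0.034 m and y of vial4 in the frame of carriage between -0.007 and 0.007 m and x of vial4 in the frame of carriage between -0.085 and 0.085 m and z of vial4 in the frame of carriage between 0.026 and 0.034 m and horizontal distance between lamp_c and mark below 0.01 m and angle between lamp_c's own z axis and vertical below 0.05 rad and y of carriage in the frame of station below -0.073 m and value of joint start above 0.004 m), for 0.05 s.
At the end, for the whole second after the job is handed in: every vial stands in a nest of the carriage (within 7 mm of the row, on the nest floor, tilt under 0.15 rad); the carriage lies flat and square (0.06 rad) within 5 mm of home against the light box; the lamp stands within 10 mm of the centre of its parking ring; the button is up again (y of vial0 in the frame of carriage between -0.007 and 0.007 m and x of vial0 in the frame of carriage between -0.085 and 0.085 m and z of vial0 in the frame of carriage between 0.026 and 0.034 m and angle between each of vial0, vial1, vial2, vial3, vial4's own z axis and vertical below 0.15 rad and y of vial1 in the frame of carriage between -0.007 and 0.007 m and x of vial1 in the frame of carriage between -0.085 and 0.085 m and z of vial1 in the frame of carriage between 0.026 and 0.034 m and y of vial2 in the frame of carriage between -0.007 and 0.007 m and x of vial2 in the frame of carriage between -0.085 and 0.085 m and z of vial2 in the frame of carriage between 0.026 and 0.034 m and y of vial3 in the frame of carriage between -0.007 and 0.007 m and x of vial3 in the frame of carriage between -0.085 and 0.085 m and z of vial3 in the frame of carriage between 0.026 and 0.034 m and y of vial4 in the frame of carriage between -0.007 and 0.007 m and x of vial4 in the frame of carriage between -0.085 and 0.085 m and z of vial4 in the frame of carriage between 0.026 and 0.034 m and y of carriage in the frame of station below -0.073 m and angle between carriage's own z axis and vertical below 0.04 rad and angle between the x axis of carriage and the x axis of station, either way round below 0.06 rad and horizontal distance between lamp_c and park_mark below 0.01 m and angle between lamp_c's own z axis and vertical below 0.05 rad and value of joint start below 0.0015 m and linear speed of carriage below 0.01 m/s); the robot touches nothing.
It fails at once if the lamp is lifted (over 6 mm) or tipped (height (world z) of lamp_c above 0.037 m or angle between lamp_c's own z axis and vertical above 0.25 rad).
It fails at once if a vial is tipped over (angle between any of vial0, vial1, vial2, vial3, vial4's own z axis and vertical above 0.7 rad).
It fails at once if the carriage is lifted out of its track (over 12 mm) (height (world z) of carriage above 0.016 m).
It fails at once if a bystander is disturbed (distance of any of flask, tin, tape from where it was at the start of the episode above 0.03 m).
Of v0, v1, v2, v3, v4 only 3 to 5 are there at a start; the rules pass over those that are not, and their reading is None.
At some moment in a run one of lamp may be knocked a few centimetres aside while the robot is not near it.
It also fails if it takes over 210 s, if anything falls off the work surface, if the arm or the gripper's body presses on something with over 40 N, if the wrist force passes 120 N, or if a joint passes its speed limit or range.

ROBOT

A 7-joint arm with a two-finger parallel gripper is mounted at the origin on the work surface. World frame = base frame: x ahead of the robot, y to its left, z up, the work surface at z = 0. Lengths are in mm, angles in rad, forces in N, time in s.
With the tool pointing down it reaches from about 400 to 875 mm from the base axis. Payload 4.4 kg.
Tool frame: the origin (TCP) lies midway between the tips of the shut fingers; the grasp point (between the pads) lies 19 mm behind it; z points along the fingers, y is the line along which they close (so a half turn about z gives the same grasp; the last joint's range is limited). The gripper opens to 85 mm and grips with 20 to 120 N. Pads are 22 mm wide; open, the fingers measure 114 mm over their backs; the gripper's body (76 mm by 85 mm) begins 54 mm behind the grasp point. The pads swing forward as they close: fully open they stand 13 mm farther back than shut.
Start: joints at [1.103, 0.628, 0.038, 1.517, -0.027, 0.996, -0.02], TCP at [254.227, -598.236, 231.313] pointing down, gripper open.
Joint ranges: [-3.06, 3.06], [-0.37, 2.12], [-1.25, 1.32], [0.18, 2.47], [-1.1, 4.24], [0.23, 1.98], [-2.94, 2.94]. Speed limits (rad/s): [2.57, 2.57, 3.14, 3.14, 3.14, 3.14, 3.14].

INTERFACE

Orientations are given as [roll, pitch, yaw] about the fixed x, y, z axes, in that order (R = Rz(yaw) Ry(pitch) Rx(roll)).
In Python, from cell import ctrl gives the robot as it stands. The module is installed in compiled form; this text tells all that it offers.
- The arm moves only by the tool step_arm, never from a script. Its argument "commands" is one flat list of numbers, 7 for each row, row after row: the shift along the tool's x, y, z in cm, then the turn, a rotation vector about the tool's x, y, z in rad, then the opening, from 0 (shut) to 1 (fully open). A call has 1 to 10 rows; each row is the pose to reach, as a shift and turn from the pose commanded when the call began, along the tool's axes at that moment; what a row does not reach only later rows make up. A row lasts 1/10 s, in which the tool goes at most 50 mm and 8.59 degrees, less where a joint would pass 70% of its speed; a pose out of reach is approached as far as the arm can. A call with a gripper value outside its range is refused whole. The fingers move at their own pace and stop on an object; the grip force is fixed at half the most. Time passes only in rows, so rows that repeat a pose let the fingers close. It gives the time, the measured TCP pose, the force, the opening and the grip force at its end, in the units of the state.
- ctrl.read_state(): the state, without advancing time (a new reading comes with each control period).
- ctrl.get_image(name): name is "scene" or "top"; returns a dict with "image" (384x512x3 uint8, red, green, blue), "range_z" (384x512 float32, mm along the optical axis (not along the pixel's ray), 0 where there is no reading), "vfov" (degrees; the focal length in pixels is half the picture's height over the tangent of half this angle, whatever the lens; pixels are square), "cx", "cy" (the principal point, pixels), "D" ([k1, k2, p1, p2, k3] as OpenCV has them; the pictures are not rectified), "world_to_cam" (4x4, takes a point from world to camera coordinates). Camera axes: x right, y down, z forward; pixel columns grow to the right and rows downward; lengths in mm; the calibration is good to about 2 mm. A picture is of the moment at which its call begins.
- ctrl.finish_job(): hands the job in; it is judged then, once.
The state is a dict: "clock": time; "qpos": joint angles; "qd": joint speeds; "tau": joint torques, N m; "eef_pos": TCP position; "tool_rot": TCP orientation; "force": force on the tool from outside, world axes, zero at the start; "torque": the same for the moment, N m; "width": finger opening in mm; "gripper_force": force on a finger pad.
Only numpy, scipy, OpenCV 4.12 (cv2) and the standard library are available. Lean on these libraries where they do the work, as an engineer would, in place of code of your own. Each camera call takes 0.05 s, during which the arm holds its last target. There are 200 camera calls.

## Working session

There is one attempt and no reset: what is moved stays moved. The work goes in short steps, Python scripts to look and compute and a tool call to move; the robot and the scene stay as the last step left them, time stands still between calls to the robot, and variables do not carry over. Pictures are saved under pics/ and viewed, at most 14 in all, crops included, and the job is handed in when it is done.

Besides the shell and the picture viewer there is one more tool, called after "Emit:" as name(argument=value, ...) on one line, values as JSON. step_arm: Moves the arm, as the interface text tells. Its arguments: {"type":"object","properties":{"commands":{"type":"array"}},"required":["commands"]}

```bash
mkdir -p pics; cat > h.py <<'E'
import numpy as np,cv2
from cell import ctrl
from scipy.spatial.transform import Rotation as R
def snap(n,f=None):
    d=ctrl.get_image(n)
    if f: cv2.imwrite('pics/'+f,d['image'][:,:,::-1])
    h=384; F=h/2/np.tan(np.radians(d['vfov'])/2)
    d['K']=np.array([[F,0,d['cx']],[0,F,d['cy']],[0,0,1]]); d['D']=np.array(d['D'],float)
    d['T']=np.array(d['world_to_cam']); return d
def ray(d,u,v):
    p=cv2.undistortPoints(np.array([[[u,v]]],float),d['K'],d['D'])[0,0]
    Rm,t=d['T'][:3,:3],d['T'][:3,3]
    return -Rm.T@t, Rm.T@np.array([p[0],p[1],1])
def atz(d,u,v,z):
    o,r=ray(d,u,v); return o+r*(z-o[2])/r[2]
def proj(d,P):
    P=np.atleast_2d(P).astype(float)
    return cv2.projectPoints(P,cv2.Rodrigues(d['T'][:3,:3])[0],d['T'][:3,3],d['K'],d['D'])[0][:,0]
def cloud(d):
    v,u=np.mgrid[:384,:512]; uv=np.stack([u,v],-1).reshape(-1,1,2).astype(float)
    p=cv2.undistortPoints(uv,d['K'],d['D'])[:,0]; z=d['range_z'].reshape(-1,1)
    c=np.c_[p*z,z]; w=(c-d['T'][:3,3])@d['T'][:3,:3]; w[z[:,0]==0]=np.nan
    return w.reshape(384,512,3)
E
python3 - <<'E'
from h import *
s=ctrl.read_state(); print({k:np.round(v,3) for k,v in s.items()})
for n in('scene','top'):
    d=snap(n)
    cv2.imwrite(f'pics/{n}0.png',cv2.resize(d['image'][:,:,::-1],(768,576),interpolation=cv2.INTER_CUBIC))
    print(n,d['vfov'],d['cx'],d['cy'],d['D'],np.round(-d['T'][:3,:3].T@d['T'][:3,3]),np.round(d['T'][:3,:3],2).tolist())
E
```

```text
{'clock': np.float64(0.0), 'qpos': array([ 1.103,  0.629,  0.038,  1.518, -0.027,  0.996, -0.02 ]), 'qd': array([-0.001, -0.001,  0.   ,  0.001, -0.   ,  0.   , -0.001]), 'tau': array([-0.0000e+00, -5.6340e+01,  1.2260e+00, -1.9345e+01,  1.1000e-02,
        1.1000e-02,  0.0000e+00]), 'eef_pos': array([ 253.953, -597.659,  230.378]), 'tool_rot': array([-3.14 ,  0.   ,  0.402]), 'force': array([-0.038, -0.818, -0.525]), 'torque': array([ 0.024,  0.006, -0.043]), 'gripper_force': np.float64(0.0), 'width': np.float64(85.628)}
scene 52.88776761644882 252.2264964157646 193.6739162039309 [-0.00068975  0.          0.          0.          0.        ] [997. 507. 789.] [[-0.76, 0.65, 0.0], [0.48, 0.56, -0.67], [-0.44, -0.51, -0.74]]
top 56.70059217678904 255.96393019783736 192.2713217731024 [-0.11394201  0.          0.          0.          0.        ] [ 386.  -18. 1021.] [[0.1, -0.99, -0.01], [-0.97, -0.1, -0.2], [0.2, 0.03, -0.98]]
```

View pics/top0.png

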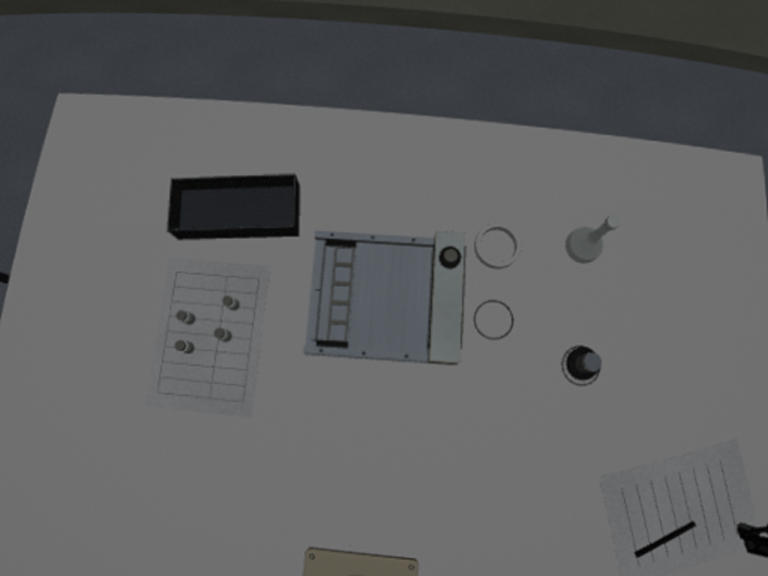

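View pics/scene0.png

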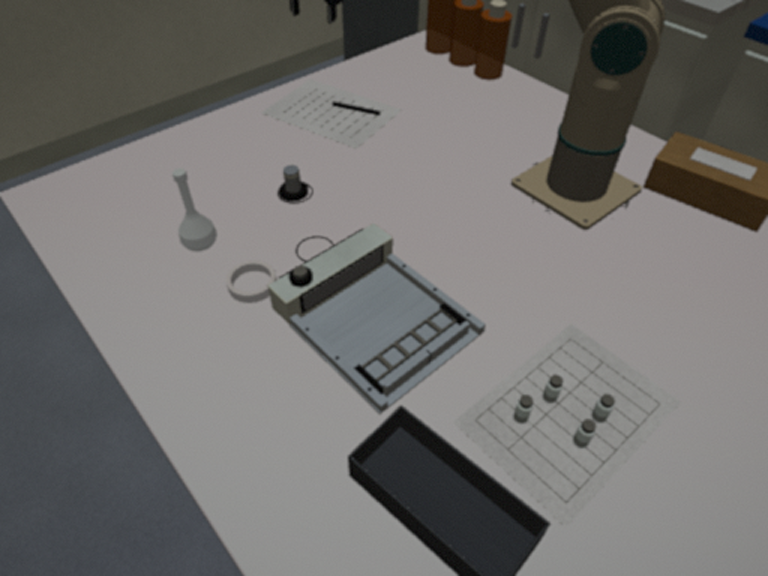

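Top view (768 px wide): 4 vials at about (185,315), (231,301), (183,346), (222,334); the station covers x 305–465; button at (450,257), rings at (493,320) and (581,365), lamp on the latter, tape at (497,247), flask at (585,243), tin upper left. I'll enlarge for precise pixels.

```bash
python3 - <<'E'
from h import *
d=snap('top'); np.save('top0.npy',d,allow_pickle=True)
def crop(d,u0,v0,w,h,k,f):
    im=d['image'][v0:v0+h,u0:u0+w,::-1].astype(float); im=np.clip(im*1.8,0,255).astype(np.uint8)
    im=cv2.resize(im,None,fx=k,fy=k,interpolation=cv2.INTER_CUBIC)
    for i in range(0,w,10): cv2.line(im,(i*k,0),(i*k,6 if i%50 else 16),(0,0,255),1); 
    for i in range(0,h,10): cv2.line(im,(0,i*k),(6,i*k),(0,0,255),1)
    cv2.imwrite('pics/'+f,im)
crop(d,200,150,115,96,6,'st.png')
crop(d,100,170,80,75,7,'vi.png')
crop(d,305,145,105,115,5,'lamp.png')
W=cloud(d)
np.set_printoptions(precision=1,suppress=True)
for n,(u,v) in dict(v=(122.5,210),w=(153,200),a=(121,230.5),b=(147,222),lamp=(393,242),btn=(300,171),box=(298,210)).items():
    print(n,W[int(v),int(u)])
E
```

```text
v [498.  379.5  49.1]
w [535.5 295.2  48. ]
a [441.8 371.5  52. ]
b [472.1 302.1  49.3]
lamp [ 482.8 -376.3   61.8]
btn [ 650.2 -105.6   82.3]
box [ 545.3 -110.2   63.6]
```

View pics/st.png

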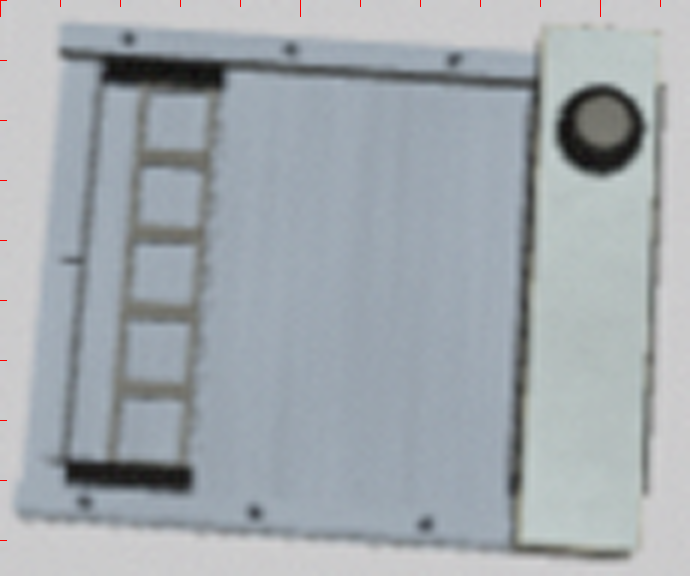

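View pics/vi.png

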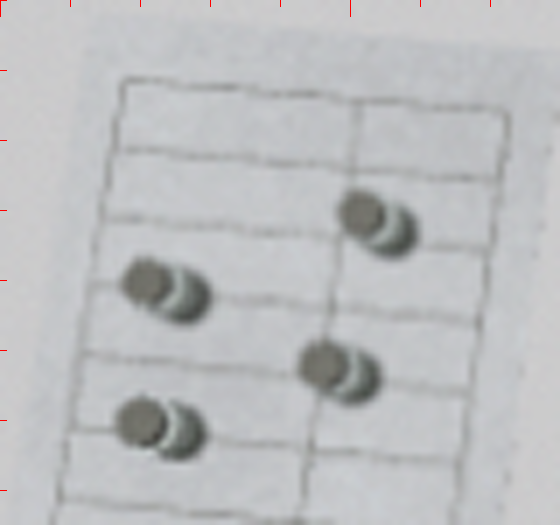

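View pics/lamp.png

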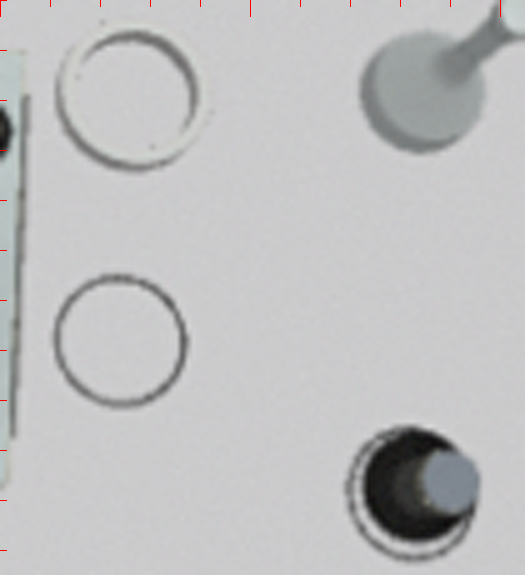

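Station box-top corners in the st crop: (540,25), (660,30), (635,553), (516,548); nest dividers at (173,158), (168,235), (160,312), (153,390). Vial stoppers (vi crop): (362,214), (147,283), (324,366), (142,422). In the lamp crop: viewing ring (121,341), parking ring (412,493), lamp top (450,482).

```bash
cat > fit.py <<'E'
from h import *
from scipy.optimize import least_squares
np.set_printoptions(precision=1,suppress=True)
def st2w(p,P):
    c,s=np.cos(p[2]),np.sin(p[2]); P=np.atleast_2d(P)
    return np.c_[p[0]+c*P[:,0]-s*P[:,1],p[1]+s*P[:,0]+c*P[:,1],P[:,2]]
E
python3 - <<'E'
from fit import *
d=np.load('top0.npy',allow_pickle=True).item()
px=lambda L,k,u0,v0:(np.array(L,float)+.5)/k-.5+[u0,v0]
uv=np.r_[px([(540,25),(660,30),(635,553),(516,548)],6,200,150),px([(121,341)],5,305,145)]
P=np.array([(122,-100,62),(122,-156,62),(-122,-156,62),(-122,-100,62),(-30,-225,0)])
f=least_squares(lambda p:(proj(d,st2w(p,P))-uv).ravel(),[580,0,0])
print('station',f.x,'yaw',f.x[2].round(4),f.fun.reshape(-1,2))
p=f.x
S=lambda w:((w[:2]-p[:2])@np.array([[np.cos(p[2]),-np.sin(p[2])],[np.sin(p[2]),np.cos(p[2])]]))
for q in px([(173,158),(168,235),(160,312),(153,390)],6,200,150): w=atz(d,*q,16);print('div',w,S(w))
q=px([(72,260)],6,200,150)[0];w=atz(d,*q,32);print('tick',w,S(w))
q=px([(603,121)],6,200,150)[0];w=atz(d,*q,80);print('btn',w,S(w))
for q in px([(362,214),(147,283),(324,366),(142,422)],7,100,170): print('vial',atz(d,*q,50))
L=px([(450,482),(414,485),(412,493),(121,341)],5,305,145)
for q,z in zip(L,(62,12,0,0)): print('lamp/foot/park/view',atz(d,*q,z))
print('view from station',st2w(p,[(-30,-225,0)]))
# scene camera
d2=snap('scene');np.save('scene0.npy',d2,allow_pickle=True)
im=d2['image'][:,:,::-1].copy()
pts=np.r_[st2w(p,P),st2w(p,[(0,134,22),(122,134,22),(-122,134,22)])]
print(proj(d2,pts))
a=np.clip(cv2.resize(im[100:340,150:440].astype(float)*1.5,None,fx=2.7,fy=2.4,interpolation=cv2.INTER_CUBIC),0,255)
for q in proj(d2,pts): cv2.circle(a,(int((q[0]-150)*2.7+1),int((q[1]-100)*2.4+1)),2,(0,0,255),-1)
for q in px([(362,214),(147,283),(324,366),(142,422)],7,100,170):
    q=proj(d2,atz(d,*q,50))[0]; cv2.circle(a,(int((q[0]-150)*2.7+1),int((q[1]-100)*2.4+1)),2,(0,0,255),-1)
for q,z in zip(L,(62,12,0,0)):
    q=proj(d2,atz(d,*q,z))[0]; cv2.circle(a,(int((q[0]-150)*2.7+1),int((q[1]-100)*2.4+1)),2,(0,0,255),-1)
cv2.imwrite('pics/sc.png',a)
E
```

```text
station [578.3  21.    0. ] yaw 0.0336 [[ 0.1 -0.1]
 [-0.1  0.4]
 [ 0.7  0. ]
 [-0.2 -0.4]
 [-0.5  0.2]]
div [633.4  94.9  16. ] [57.6 72. ]
div [595.1  92.8  16. ] [19.2 71.2]
div [557.2  92.3  16. ] [-18.6  71.9]
div [519.5  91.2  16. ] [-56.4  72.1]
tick [575.2 135.1  32. ] [  0.8 114.1]
btn [ 654.4 -105.8   80. ] [  71.8 -129.3]
vial [534.3 299.4  50. ]
vial [497.5 383.3  50. ]
vial [472.1 305.2  50. ]
vial [442.  375.7  50. ]
lamp/foot/park/view [ 485.9 -380.6   62. ]
lamp/foot/park/view [ 487.5 -378.4   12. ]
lamp/foot/park/view [ 484.  -381.7    0. ]
lamp/foot/park/view [ 556.5 -206.4    0. ]
view from station [[ 555.8 -204.9    0. ]]
[[191.  202.8]
 [178.1 190.6]
 [248.9 148.7]
 [262.3 158.6]
 [210.2 166.9]
 [291.3 242.4]
 [253.9 272. ]
 [324.5 216.2]][ WARN:0@0.728] global loadsave.cpp:1063 imwrite_ Unsupported depth image for selected encoder is fallbacked to CV_8U.
```

View pics/sc.png

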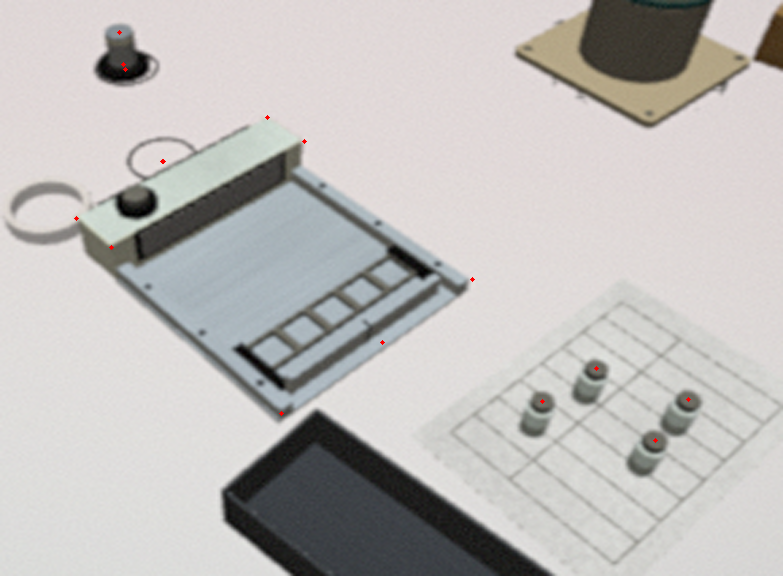

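Projected points agree in both views to about 1–2 px, so poses are good to a couple of mm. I'll work with the tool aligned to the station frame.

```bash
cat >> fit.py <<'E'
p=np.array([578.3,21.0,0.0336]); C,Sn=np.cos(p[2]),np.sin(p[2])
S=lambda w:np.r_[C*(w[0]-p[0])+Sn*(w[1]-p[1]),-Sn*(w[0]-p[0])+C*(w[1]-p[1]),w[2:3]]
def tcp():
    s=ctrl.read_state(); print('t',round(s['clock'],2),'S tcp',S(s['eef_pos']),'rpy',s['tool_rot'].round(3),'F',s['force'],'w',s['width'],'q',s['qpos'].round(2))
E
python3 - <<'E'
from fit import *
tcp()
for n,w in dict(A=(534.3,299.4),B=(497.5,383.3),Cv=(472.1,305.2),D=(442,375.7),lamp=(486,-380),park=(484,-381.7),mark=(556,-205.5),carr=(576.3,92.8),btn=(654.4,-105.8)).items(): print(n,S(np.array(w)))
s=ctrl.read_state(); r=R.from_euler('xyz',[np.pi,0,.402]); 
# initial commanded to over A z 120, in tool axes
print('to A',r.inv().apply(np.array([534.3,299.4,150])-[254.2,-598.2,231.3])/10)
E
```

```text
t 0.2 S tcp [-344.8 -607.7  230.7] rpy [-3.1 -0.   0.4] F [0.3 0.3 0.5] w 85.50317184591162 q [ 1.1  0.6  0.   1.5 -0.   1.  -0. ]
A [-34.6 279.7]
B [-68.6 364.8]
Cv [-96.6 287.6]
D [-124.3  359.1]
lamp [-105.7 -397.7]
park [-107.8 -399.3]
mark [ -29.9 -225.6]
carr [ 0.4 71.8]
btn [  71.8 -129.3]
to A [ 60.9 -71.6   8.1]
```

Emit:
step_arm(commands=[30.4, -35.8, 0, 0, 0, 0.368, 0.6, 30.4, -35.8, 0, 0, 0, 0.368, 0.6, 30.4, -35.8, 0, 0, 0, 0.368, 0.6, 30.4, -35.8, 0, 0, 0, 0.368, 0.6, 30.4, -35.8, 0, 0, 0, 0.368, 0.6, 30.4, -35.8, 0, 0, 0, 0.368, 0.6, 30.4, -35.8, 0, 0, 0, 0.368, 0.6, 30.4, -35.8, 0, 0, 0, 0.368, 0.6, 30.4, -35.8, 0, 0, 0, 0.368, 0.6, 30.4, -35.8, 0, 0, 0, 0.368, 0.6])

```text
clock: 1.2
eef_pos: [395.0, -145.0, 231.4]
tool_rot: [-3.14, -0.0, 0.04]
force: [-0.2, -0.2, 0.4]
width: 51.4
gripper_force: 0.0
```

```bash
python3 -c "
from fit import *
tcp()"
```

```text
t 1.2 S tcp [-188.7 -159.8  231.4] rpy [-3.1 -0.   0. ] F [-0.2 -0.2  0.4] w 51.39095051808118 q [ 0.2  0.3  0.1  2.1 -0.1  0.7 -1.2]
```

Emit:
step_arm(commands=[7.7, -22, 0, 0, 0, 0, 0.5, 15.4, -44, 5, 0, 0, 0, 0.5, 15.4, -44, 11, 0, 0, 0, 0.5, 15.4, -44, 11, 0, 0, 0, 0.5, 15.4, -44, 11, 0, 0, 0, 0.5, 15.4, -44, 11, 0, 0, 0, 0.5, 15.4, -44, 11, 0, 0, 0, 0.5, 15.4, -44, 11, 0, 0, 0, 0.5, 15.4, -44, 11, 0, 0, 0, 0.5, 15.4, -44, 11, 0, 0, 0, 0.5])

```text
clock: 2.2
eef_pos: [532.8, 299.8, 120.0]
tool_rot: [-3.14, 0.0, 0.037]
force: [0.6, -0.3, 0.9]
width: 42.3
gripper_force: 0.0
```

```bash
python3 - <<'E'
from fit import *
tcp()
for n in('scene','top'):
    d=snap(n); o,k=((170,80),3)if n=='top' else((270,150),3)
    o=(100,160) if n=='top' else (310,150)
    im=d['image'][o[1]:o[1]+130,o[0]:o[0]+130,::-1].astype(float)*1.6
    a=cv2.resize(np.clip(im,0,255).astype(np.uint8),None,fx=4,fy=4,interpolation=cv2.INTER_CUBIC); 
    if n=='scene': b=a
cv2.imwrite('pics/chk1.png',np.hstack([b,a])[:, :1040] if 0 else cv2.resize(np.hstack([b,a]),(800,400)))
E
```

```text
t 2.2 S tcp [-36.1 280.2 120. ] rpy [-3.1  0.   0. ] F [ 0.6 -0.3  0.9] w 42.304513031256775 q [-0.6  0.7  0.1  1.7 -0.1  0.7 -2. ]
```

View pics/chk1.png

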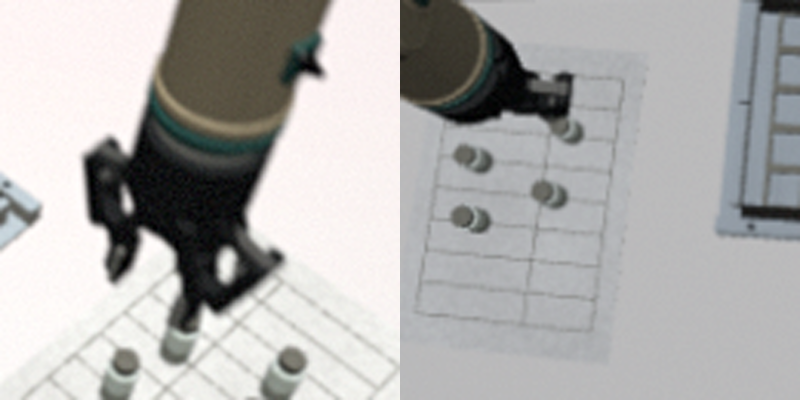

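Fingers straddle vial A in the scene crop. Descending.

Emit:
step_arm(commands=[0.15, 0.05, 4, 0, 0, 0, 0.5, 0.15, 0.05, 7, 0, 0, 0, 0.5, 0.15, 0.05, 9, 0, 0, 0, 0.5, 0.15, 0.05, 10.7, 0, 0, 0, 0.5, 0.15, 0.05, 10.7, 0, 0, 0, 0.5, 0.15, 0.05, 10.7, 0, 0, 0, 0.2, 0.15, 0.05, 10.7, 0, 0, 0, 0.2, 0.15, 0.05, 10.7, 0, 0, 0, 0.2, 0.15, 0.05, 10.7, 0, 0, 0, 0.2, 0.15, 0.05, 10.7, 0, 0, 0, 0.2])

```text
clock: 3.3
eef_pos: [535.3, 295.0, 15.4]
tool_rot: [-3.141, -0.002, 0.034]
force: [-0.7, -0.1, 6.1]
width: 22.2
gripper_force: 59.0
```

```bash
python3 - <<'E'
from fit import *
tcp()
d=snap('scene');o=(300,150)
im=d['image'][o[1]:o[1]+130,o[0]:o[0]+130,::-1].astype(float)*1.6
cv2.imwrite('pics/chk2.png',cv2.resize(np.clip(im,0,255).astype(np.uint8),None,fx=4,fy=4,interpolation=cv2.INTER_CUBIC))
E
```

```text
t 3.3 S tcp [-33.7 275.3  15.4] rpy [-3.1 -0.   0. ] F [-0.7 -0.1  6.1] w 22.212107830682726 q [-0.6  0.9  0.   1.8 -0.1  0.5 -2. ]
```

View pics/chk2.png

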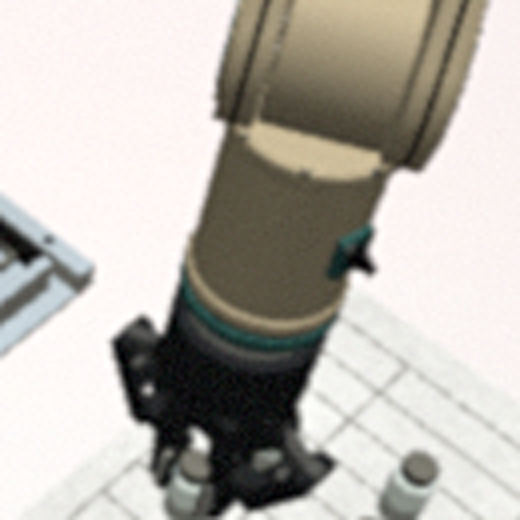

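Emit:
step_arm(commands=[0, 0, 0, 0, 0, 0, 0.2, 0, 0, 0, 0, 0, 0, 0.2, 0, 0, 0, 0, 0, 0, 0.2])

```text
clock: 3.65
eef_pos: [535.3, 295.0, 15.4]
tool_rot: [-3.141, -0.002, 0.034]
force: [0.1, -0.3, 6.6]
width: 22.3
gripper_force: 59.1
```

```bash
python3 - <<'E'
from fit import *
tcp()
s=ctrl.read_state();print(s['qd'].round(3),s['torque'],s['gripper_force'])
E
```

```text
t 3.65 S tcp [-33.8 275.3  15.4] rpy [-3.1 -0.   0. ] F [ 0.1 -0.3  6.6] w 22.313840822512315 q [-0.6  0.9  0.   1.8 -0.1  0.5 -2. ]
[ 0. -0. -0. -0. -0. -0.  0.] [-0.1  0.1 -0.1] 59.08624470233917
```

Emit:
step_arm(commands=[0, 0, -1, 0, 0, 0, 0.2, 0, 0, -3, 0, 0, 0, 0.2, 0, 0, -6, 0, 0, 0, 0.2, 0, 0, -6, 0, 0, 0, 0.2, 0, 0, -6, 0, 0, 0, 0.2])

```text
clock: 4.15
eef_pos: [534.9, 294.9, 75.3]
tool_rot: [-3.141, -0.001, 0.034]
force: [-0.3, 0.8, 0.1]
width: 22.1
gripper_force: 58.7
```

```bash
python3 - <<'E'
from fit import *
tcp()
s=ctrl.read_state();print(s['qd'].round(3),s['torque'],s['gripper_force'])
d=snap('scene');o=(300,150)
im=d['image'][o[1]:o[1]+130,o[0]:o[0]+130,::-1].astype(float)*1.6
cv2.imwrite('pics/chk3.png',cv2.resize(np.clip(im,0,255).astype(np.uint8),None,fx=4,fy=4,interpolation=cv2.INTER_CUBIC))
E
```

```text
t 4.15 S tcp [-34.1 275.2  75.3] rpy [-3.1 -0.   0. ] F [-0.3  0.8  0.1] w 22.111877106696426 q [-0.6  0.8  0.1  1.8 -0.1  0.6 -2. ]
[ 0.  0. -0.  0.  0. -0. -0.] [-0.  0.  0.] 58.712705969810486
```

View pics/chk3.png

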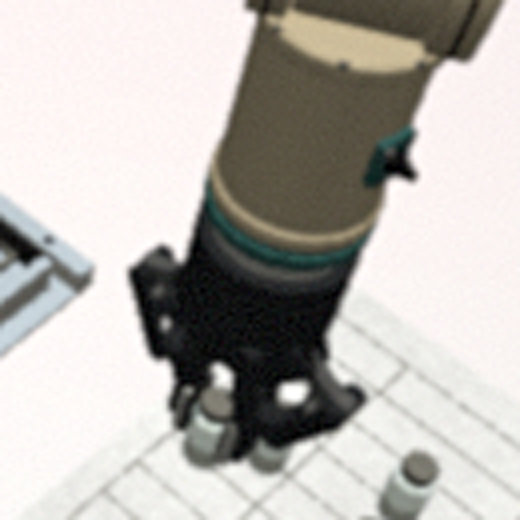

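Vial A held upright; the y shift was just my call ending before the rate-limited move finished. Move over nest 4, and check against the overlay.

Emit:
step_arm(commands=[0, 0, -2, 0, 0, 0, 0.2, 3, 5, -2, 0, 0, 0, 0.2, 6, 10, -2, 0, 0, 0, 0.2, 9, 15, -2, 0, 0, 0, 0.2, 11.05, 20.3, -2, 0, 0, 0, 0.2, 11.05, 20.3, 0, 0, 0, 0, 0.2, 11.05, 20.3, 3, 0, 0, 0, 0.2, 11.05, 20.3, 3, 0, 0, 0, 0.2, 11.05, 20.3, 3, 0, 0, 0, 0.2, 11.05, 20.3, 3, 0, 0, 0, 0.2])

```text
clock: 5.2
eef_pos: [652.1, 97.4, 45.1]
tool_rot: [-3.14, -0.001, 0.036]
force: [1.1, -0.5, -0.0]
width: 22.2
gripper_force: 58.8
```

```bash
python3 - <<'E'
from fit import *
tcp()
d=snap('scene');o=(215,170);k=6
im=d['image'][o[1]:o[1]+95,o[0]:o[0]+120,::-1].astype(float)*1.6
a=cv2.resize(np.clip(im,0,255).astype(np.uint8),None,fx=k,fy=k,interpolation=cv2.INTER_CUBIC)
for i in range(-2,3):
    for sx,sy in((-1,-1),(-1,1),(1,1),(1,-1)):
        q=proj(d,st2w(p,[(.4+38*i+15*sx,71.8+15*sy,16)]))[0]
        cv2.circle(a,tuple(int(t) for t in ((q-o+.5)*k)),1,(0,0,255),-1)
s=ctrl.read_state()['eef_pos']
for z in (0,50):
    q=proj(d,s+[0,0,z-15.4])[0];cv2.circle(a,tuple(int(t) for t in ((q-o+.5)*k)),2,(255,0,0),-1); print(q)
cv2.imwrite('pics/chk4.png',a)
E
```

```text
t 5.2 S tcp [76.3 73.9 45.1] rpy [-3.1 -0.   0. ] F [ 1.1 -0.5 -0. ] w 22.196798963801722 q [-0.2  0.9  0.   1.6 -0.   0.7 -1.7]
[251.  242.7]
[251. 230.]
```

View pics/chk4.png

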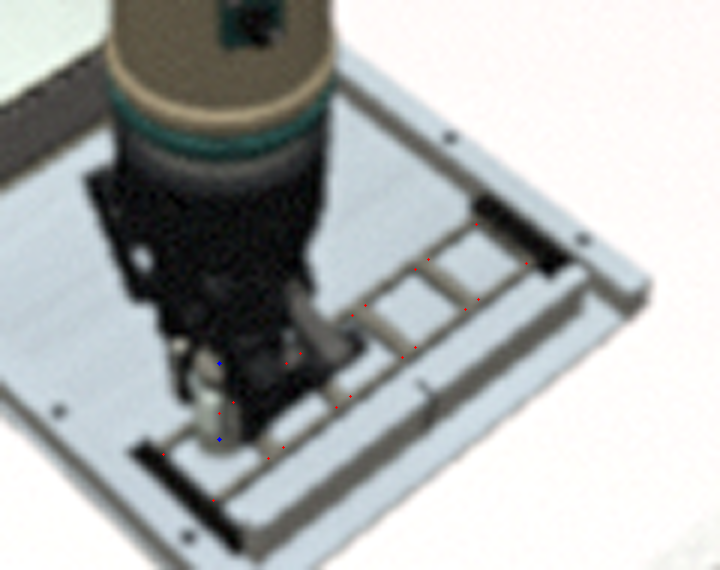

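Emit:
step_arm(commands=[0, 0, 0, 0, 0, 0, 0.2, 0, 0, 0, 0, 0, 0, 0.2])

```text
clock: 5.45
eef_pos: [652.3, 96.2, 45.4]
tool_rot: [-3.141, -0.001, 0.035]
force: [0.5, -0.4, -0.3]
width: 22.1
gripper_force: 58.8
```

```bash
python3 - <<'E'
from fit import *
tcp()
d=snap('scene')
s=ctrl.read_state()['eef_pos']
q=proj(d,s+[0,0,34.6])[0];print(q)
# stopper/gray profile rows around vial: print gray
g=cv2.cvtColor(d['image'],cv2.COLOR_RGB2GRAY)
print('cols',list(range(238,262)))
for v in range(224,250): print(v,g[v,238:262])
E
```

```text
t 5.45 S tcp [76.5 72.7 45.4] rpy [-3.1 -0.   0. ] F [ 0.5 -0.4 -0.3] w 22.06572132366296 q [-0.2  0.9  0.   1.6 -0.   0.7 -1.7]
[250.7 229.8]
cols [238, 239, 240, 241, 242, 243, 244, 245, 246, 247, 248, 249, 250, 251, 252, 253, 254, 255, 256, 257, 258, 259, 260, 261]
224 [131 125 101  50  13   7   7  10  14  10   6  12   8  11  12  10   9  12
  10  12   9  13  16  11]
225 [131 130 116  76  32  16  19  16   9  14  11  11  13  11   7  10  16  15
  15  17  10  10  13  26]
226 [129 131 127 105  64  53  62  46  18   8   9  11  11  10  11  11  16  21
  22  19  13  10  14  24]
227 [128 132 132 117  79  78  89  64  27  23  32  24  11   8  13  15  19  23
  18  13  10  14   5  22]
228 [129 130 130 114  77  64  67  40  24  44  61  49  27  15   5  14  10  12
  14  21  22  18  10  22]
229 [130 130 130 116  75  50  34  11  19  54  78  72  51  23   1   8   9  12
  22  25  27  22  30  41]
230 [129 129 130 115  75  42  22  12  25  58  80  83  70  45  13  10  14  11
  21  25  25  27  28  32]
231 [127 131 132 117  83  47  21  14  33  62  75  80  73  47  16   5  12  13
  23  28  29  26  29  26]
232 [13
[... 1146 characters left out ...]
  92  75  68  81  90  80  67  62  59  52  50  46  43  41
  41  49  69  83  93 107]
244 [ 46  29  49  64  64  70  96 118 119 102  82  67  61  58  57  62  78  91
  87  73  69  76  82  84]
245 [ 11   4  15  32  50  83 121 133 132 124 108  92  82  79  83  91 110 123
 122 105  77  73  76  69]
246 [ 25  10  12  16  30  73 115 132 134 131 126 120 114 112 115 121 127 131
 130 119  92  73  67  69]
247 [ 65  25   9   8  17  43  79 113 128 133 131 131 126 128 128 131 131 130
 122 106  79  61  70  94]
248 [103  63  31  11  11  19  43  76 109 128 131 130 130 130 130 130 127 114
  95  80  65  71  96 119]
249 [124 105  73  36  14  12  15  39  75 107 125 130 130 132 130 122 108  88
  70  67  88 111 124 129]
```

Emit:
step_arm(commands=[0, 0.07, 0.8, 0, 0, 0, 0.2, 0, 0.07, 1.2, 0, 0, 0, 0.2, 0, 0.07, 1.5, 0, 0, 0, 0.2, 0, 0.07, 1.7, 0, 0, 0, 0.2, 0, 0.07, 1.7, 0, 0, 0, 0.2, 0, 0.07, 1.7, 0, 0, 0, 0.2])

```text
clock: 6.1
eef_pos: [652.0, 94.8, 27.3]
tool_rot: [-3.142, -0.0, 0.034]
force: [0.2, 0.6, -0.1]
width: 21.8
gripper_force: 58.8
```

Emit:
step_arm(commands=[0, 0, 0.13, 0, 0, 0, 0.2, 0, 0, 0.13, 0, 0, 0, 0.2, 0, 0, 0.13, 0, 0, 0, 0.4, 0, 0, 0.13, 0, 0, 0, 0.4, 0, 0, 0.13, 0, 0, 0, 0.4, 0, 0, -3, 0, 0, 0, 0.4, 0, 0, -6.5, 0, 0, 0, 0.4, 0, 0, -6.5, 0, 0, 0, 0.4, 0, 0, -6.5, 0, 0, 0, 0.4])

```text
clock: 7.0
eef_pos: [652.5, 94.8, 93.3]
tool_rot: [-3.141, -0.002, 0.034]
force: [-0.8, 0.2, -0.6]
width: 34.4
gripper_force: 0.0
```

```bash
python3 - <<'E'
from fit import *
tcp()
d=snap('top')
o=(200,140);k=6
q=proj(d,st2w(p,[(76.4,71.8,60)]))[0];print(q)
im=d['image'][150:200,200:250,::-1].astype(float)*1.8
a=cv2.resize(np.clip(im,0,255).astype(np.uint8),None,fx=8,fy=8,interpolation=cv2.INTER_CUBIC)
d=snap('scene')
im=d['image'][215:265,225:275,::-1].astype(float)*1.6
b=cv2.resize(np.clip(im,0,255).astype(np.uint8),None,fx=8,fy=8,interpolation=cv2.INTER_CUBIC)
cv2.imwrite('pics/chk5.png',np.hstack([a,b]))
E
```

```text
t 7.0 S tcp [76.7 71.3 93.3] rpy [-3.1 -0.   0. ] F [-0.8  0.2 -0.6] w 34.44383054820376 q [-0.2  0.8  0.   1.6 -0.   0.7 -1.7]
[227.8 165.6]
```

View pics/chk5.png

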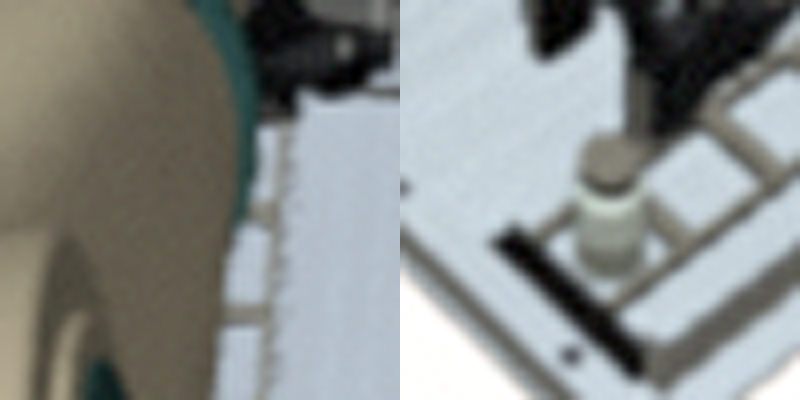

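Vial A stands upright in nest 4 (right half, foot centred between the walls). Next vial C.

Emit:
step_arm(commands=[-17.3, -21.6, 0, 0, 0, 0, 0.5, -17.3, -21.6, 0, 0, 0, 0, 0.5, -17.3, -21.6, 0, 0, 0, 0, 0.5, -17.3, -21.6, 0, 0, 0, 0, 0.5, -17.3, -21.6, 0, 0, 0, 0, 0.5, -17.3, -21.6, 0, 0, 0, 0, 0.5, -17.3, -21.6, 0, 0, 0, 0, 0.5, -17.3, -21.6, 0, 0, 0, 0, 0.5, -17.3, -21.6, 3, 0, 0, 0, 0.5, -17.3, -21.6, 3, 0, 0, 0, 0.5])

```text
clock: 8.1
eef_pos: [470.8, 301.5, 59.4]
tool_rot: [3.137, 0.005, 0.031]
force: [-0.5, 0.3, -0.2]
width: 42.8
gripper_force: 0.0
```

Emit:
step_arm(commands=[0, 0, 2, 0, 0, 0, 0.5, 0, 0, 4, 0, 0, 0, 0.5, 0, 0, 4.8, 0, 0, 0, 0.5, 0, 0, 4.8, 0, 0, 0, 0.5, 0, 0, 4.8, 0, 0, 0, 0.2, 0, 0, 4.8, 0, 0, 0, 0.2, 0, 0, 4.8, 0, 0, 0, 0.2, 0, 0, 4.8, 0, 0, 0, 0.2, 0, 0, 4.8, 0, 0, 0, 0.2, 0, 0, 4.8, 0, 0, 0, 0.2])

```text
clock: 9.1
eef_pos: [472.6, 305.0, 15.4]
tool_rot: [-3.141, -0.002, 0.034]
force: [0.3, -0.8, 7.0]
width: 22.2
gripper_force: 59.0
```

```bash
python3 -c "
from fit import *
tcp()"
```

```text
t 9.1 S tcp [-96.1 287.4  15.4] rpy [-3.1 -0.   0. ] F [ 0.3 -0.8  7. ] w 22.1824164944416 q [-0.7  0.8  0.   1.9 -0.1  0.4 -2.1]
```

Emit:
step_arm(commands=[0, 0, -4, 0, 0, 0, 0.2, 0, 0, -7, 0, 0, 0, 0.2, 13.45, 21.6, -7, 0, 0, 0, 0.2, 13.45, 21.6, -7, 0, 0, 0, 0.2, 13.45, 21.6, -7, 0, 0, 0, 0.2, 13.45, 21.6, -7, 0, 0, 0, 0.2, 13.45, 21.6, -7, 0, 0, 0, 0.2, 13.45, 21.6, -7, 0, 0, 0, 0.2, 13.45, 21.6, -7, 0, 0, 0, 0.2, 13.45, 21.6, -7, 0, 0, 0, 0.2])

```text
clock: 10.1
eef_pos: [612.5, 95.2, 84.2]
tool_rot: [-3.14, 0.001, 0.035]
force: [-0.3, -0.5, -0.6]
width: 21.8
gripper_force: 58.9
```

Emit:
step_arm(commands=[0, 0, 0, 0, 0, 0, 0.2, 0, 0, 2, 0, 0, 0, 0.2, 0, 0, 4, 0, 0, 0, 0.2, 0, 0, 5, 0, 0, 0, 0.2, 0, 0, 5.7, 0, 0, 0, 0.2, 0, 0, 5.7, 0, 0, 0, 0.2, 0, 0, 5.7, 0, 0, 0, 0.2])

```text
clock: 10.8
eef_pos: [613.8, 93.9, 27.8]
tool_rot: [-3.141, -0.001, 0.034]
force: [0.0, -0.8, -0.0]
width: 22.3
gripper_force: 58.9
```

```bash
python3 -c "
from fit import *
tcp()"
```

```text
t 10.8 S tcp [37.9 71.6 27.8] rpy [-3.1 -0.   0. ] F [ 0.  -0.8 -0. ] w 22.258490077843213 q [-0.2  0.8  0.   1.7 -0.   0.6 -1.7]
```

Emit:
step_arm(commands=[0, 0, 0.2, 0, 0, 0, 0.2, 0, 0, 0.2, 0, 0, 0, 0.2, 0, 0, 0.2, 0, 0, 0, 0.4, 0, 0, 0.2, 0, 0, 0, 0.4, 0, 0, 0.2, 0, 0, 0, 0.4, 0, 0, -3, 0, 0, 0, 0.4, 0, 0, -6.5, 0, 0, 0, 0.4, 0, 0, -6.5, 0, 0, 0, 0.4])

```text
clock: 11.6
eef_pos: [617.0, 94.0, 96.9]
tool_rot: [-3.14, -0.009, 0.034]
force: [0.9, 0.4, 1.0]
width: 34.2
gripper_force: 0.0
```

Emit:
step_arm(commands=[-10.65, -29.3, 0, 0, 0, 0, 0.5, -10.65, -29.3, 0, 0, 0, 0, 0.5, -10.65, -29.3, 0, 0, 0, 0, 0.5, -10.65, -29.3, 0, 0, 0, 0, 0.5, -10.65, -29.3, 0, 0, 0, 0, 0.5, -10.65, -29.3, 0, 0, 0, 0, 0.5, -10.65, -29.3, 0, 0, 0, 0, 0.5, -10.65, -29.3, 0, 0, 0, 0, 0.5, -10.65, -29.3, 1, 0, 0, 0, 0.5, -10.65, -29.3, 3, 0, 0, 0, 0.5])

```text
clock: 12.6
eef_pos: [499.8, 380.2, 62.8]
tool_rot: [3.141, -0.003, 0.03]
force: [0.4, -0.6, -0.4]
width: 42.5
gripper_force: 0.0
```

Emit:
step_arm(commands=[0, 0, 2, 0, 0, 0, 0.5, 0, 0, 4, 0, 0, 0, 0.5, 0, 0, 4.75, 0, 0, 0, 0.5, 0, 0, 4.75, 0, 0, 0, 0.5, 0, 0, 4.75, 0, 0, 0, 0.2, 0, 0, 4.75, 0, 0, 0, 0.2, 0, 0, 4.75, 0, 0, 0, 0.2, 0, 0, 4.75, 0, 0, 0, 0.2, 0, 0, 4.75, 0, 0, 0, 0.2])

```text
clock: 13.5
eef_pos: [497.7, 383.0, 15.7]
tool_rot: [-3.141, -0.001, 0.034]
force: [0.3, -1.5, 5.3]
width: 22.1
gripper_force: 59.0
```

```bash
python3 -c "
from fit import *
tcp()"
```

```text
t 13.5 S tcp [-68.4 364.6  15.7] rpy [-3.1 -0.   0. ] F [ 0.3 -1.5  5.3] w 22.062523826350883 q [-0.7  0.9  0.1  1.7 -0.1  0.5 -2.2]
```

Emit:
step_arm(commands=[0, 0, -4, 0, 0, 0, 0.2, 0, 0, -7, 0, 0, 0, 0.2, 6.9, 29.3, -7, 0, 0, 0, 0.2, 6.9, 29.3, -7, 0, 0, 0, 0.2, 6.9, 29.3, -7, 0, 0, 0, 0.2, 6.9, 29.3, -7, 0, 0, 0, 0.2, 6.9, 29.3, -7, 0, 0, 0, 0.2, 6.9, 29.3, -7, 0, 0, 0, 0.2, 6.9, 29.3, -7, 0, 0, 0, 0.2, 6.9, 29.3, -7, 0, 0, 0, 0.2])

```text
clock: 14.5
eef_pos: [576.2, 90.1, 84.8]
tool_rot: [3.141, -0.0, 0.03]
force: [-0.3, 0.6, -0.5]
width: 22.0
gripper_force: 58.9
```

Emit:
step_arm(commands=[0, 0, 0, 0, 0, 0, 0.2, 0, 0, 0, 0, 0, 0, 0.2, 0, 0, 2, 0, 0, 0, 0.2, 0, 0, 4, 0, 0, 0, 0.2, 0, 0, 5, 0, 0, 0, 0.2, 0, 0, 5.7, 0, 0, 0, 0.2, 0, 0, 5.7, 0, 0, 0, 0.2, 0, 0, 5.7, 0, 0, 0, 0.2])

```text
clock: 15.3
eef_pos: [576.3, 92.6, 28.3]
tool_rot: [-3.141, -0.001, 0.034]
force: [-0.1, -0.8, -1.1]
width: 22.0
gripper_force: 58.9
```

```bash
python3 -c "
from fit import *
tcp()"
```

```text
t 15.3 S tcp [ 0.4 71.6 28.3] rpy [-3.1 -0.   0. ] F [-0.1 -0.8 -1.1] w 21.9991162217637 q [-0.2  0.8  0.   1.9 -0.   0.5 -1.7]
```

Emit:
step_arm(commands=[0, 0, 0.22, 0, 0, 0, 0.2, 0, 0, 0.22, 0, 0, 0, 0.2, 0, 0, 0.22, 0, 0, 0, 0.4, 0, 0, 0.22, 0, 0, 0, 0.4, 0, 0, 0.22, 0, 0, 0, 0.4, 0, 0, -3, 0, 0, 0, 0.4, 0, 0, -6.5, 0, 0, 0, 0.4, 0, 0, -6.5, 0, 0, 0, 0.4])

```text
clock: 16.1
eef_pos: [579.3, 92.7, 97.0]
tool_rot: [-3.14, -0.008, 0.034]
force: [-0.1, -0.6, -0.2]
width: 34.2
gripper_force: 0.0
```

Emit:
step_arm(commands=[-12.45, -28.7, 0, 0, 0, 0, 0.5, -12.45, -28.7, 0, 0, 0, 0, 0.5, -12.45, -28.7, 0, 0, 0, 0, 0.5, -12.45, -28.7, 0, 0, 0, 0, 0.5, -12.45, -28.7, 0, 0, 0, 0, 0.5, -12.45, -28.7, 0, 0, 0, 0, 0.5, -12.45, -28.7, 0, 0, 0, 0, 0.5, -12.45, -28.7, 0, 0, 0, 0, 0.5, -12.45, -28.7, 1, 0, 0, 0, 0.5, -12.45, -28.7, 3, 0, 0, 0, 0.5])

```text
clock: 17.1
eef_pos: [444.4, 372.7, 63.1]
tool_rot: [-3.142, -0.003, 0.03]
force: [0.4, -0.0, 0.1]
width: 43.1
gripper_force: 0.0
```

Emit:
step_arm(commands=[0, 0, 2, 0, 0, 0, 0.5, 0, 0, 4, 0, 0, 0, 0.5, 0, 0, 4.75, 0, 0, 0, 0.5, 0, 0, 4.75, 0, 0, 0, 0.5, 0, 0, 4.75, 0, 0, 0, 0.2, 0, 0, 4.75, 0, 0, 0, 0.2, 0, 0, 4.75, 0, 0, 0, 0.2, 0, 0, 4.75, 0, 0, 0, 0.2, 0, 0, 4.75, 0, 0, 0, 0.2])

```text
clock: 18.0
eef_pos: [442.4, 375.2, 16.1]
tool_rot: [-3.141, -0.001, 0.034]
force: [-0.2, 0.3, 5.0]
width: 22.5
gripper_force: 59.0
```

```bash
python3 -c "
from fit import *
tcp()"
```

```text
t 18.0 S tcp [-123.9  358.5   16.1] rpy [-3.1 -0.   0. ] F [-0.2  0.3  5. ] w 22.491639984802017 q [-0.8  0.8  0.1  1.9 -0.1  0.4 -2.2]
```

Emit:
step_arm(commands=[0, 0, -4, 0, 0, 0, 0.2, 0, 0, -7, 0, 0, 0, 0.2, 8.6, 28.7, -7, 0, 0, 0, 0.2, 8.6, 28.7, -7, 0, 0, 0, 0.2, 8.6, 28.7, -7, 0, 0, 0, 0.2, 8.6, 28.7, -7, 0, 0, 0, 0.2, 8.6, 28.7, -7, 0, 0, 0, 0.2, 8.6, 28.7, -7, 0, 0, 0, 0.2, 8.6, 28.7, -7, 0, 0, 0, 0.2, 8.6, 28.7, -7, 0, 0, 0, 0.2])

```text
clock: 19.0
eef_pos: [537.8, 89.1, 85.3]
tool_rot: [3.141, -0.0, 0.03]
force: [0.6, 1.2, -0.4]
width: 22.0
gripper_force: 58.9
```

Emit:
step_arm(commands=[0, 0, 0, 0, 0, 0, 0.2, 0, 0, 0, 0, 0, 0, 0.2, 0, 0, 2, 0, 0, 0, 0.2, 0, 0, 4, 0, 0, 0, 0.2, 0, 0, 5, 0, 0, 0, 0.2, 0, 0, 5.7, 0, 0, 0, 0.2, 0, 0, 5.7, 0, 0, 0, 0.2, 0, 0, 5.7, 0, 0, 0, 0.2])

```text
clock: 19.8
eef_pos: [537.7, 91.3, 28.7]
tool_rot: [-3.141, -0.001, 0.034]
force: [-0.3, 0.1, -0.3]
width: 22.0
gripper_force: 59.0
```

```bash
python3 -c "
from fit import *
tcp()"
```

```text
t 19.8 S tcp [-38.2  71.6  28.7] rpy [-3.1 -0.   0. ] F [-0.3  0.1 -0.3] w 21.95200620878607 q [-0.2  0.8 -0.   2.   0.   0.4 -1.8]
```

Emit:
step_arm(commands=[0, 0, 0.25, 0, 0, 0, 0.2, 0, 0, 0.25, 0, 0, 0, 0.2, 0, 0, 0.25, 0, 0, 0, 0.4, 0, 0, 0.25, 0, 0, 0, 0.4, 0, 0, 0.25, 0, 0, 0, 0.4, 0, 0, -3, 0, 0, 0, 0.4, 0, 0, -6.5, 0, 0, 0, 0.4, 0, 0, -6.5, 0, 0, 0, 0.4, 0, 0, -6.5, 0, 0, 0, 0.4])

```text
clock: 20.7
eef_pos: [538.0, 91.0, 94.1]
tool_rot: [-3.141, -0.002, 0.034]
force: [-0.5, -0.9, -0.4]
width: 34.4
gripper_force: 0.0
```

Emit:
step_arm(commands=[3.85, -4, 0, 0, 0, 0, 0.2, 3.85, -7.4, 0, 0, 0, 0, 0, 3.85, -7.4, 0, 0, 0, 0, 0, 3.85, -7.4, 0, 0, 0, 0, 0, 3.85, -7.4, 0, 0, 0, 0, 0, 3.85, -7.4, 0, 0, 0, 0, 0, 3.85, -7.4, 0, 0, 0, 0, 0])

```text
clock: 21.4
eef_pos: [573.3, 164.8, 93.2]
tool_rot: [3.141, 0.0, 0.032]
force: [0.6, -0.2, 0.3]
width: -0.1
gripper_force: 0.0
```

```bash
python3 - <<'E'
from fit import *
tcp()
a=[]
for n,o in(('top',(205,150)),('scene',(225,195))):
    d=snap(n); np.save(n+'1.npy',d,allow_pickle=True)
    im=d['image'][o[1]:o[1]+80,o[0]:o[0]+80,::-1].astype(float)*1.7
    a.append(cv2.resize(np.clip(im,0,255).astype(np.uint8),None,fx=5,fy=5,interpolation=cv2.INTER_CUBIC))
cv2.imwrite('pics/chk6.png',np.hstack(a))
E
```

```text
t 21.4 S tcp [ -0.1 143.9  93.2] rpy [3.1 0.  0. ] F [ 0.6 -0.2  0.3] w -0.09759162875706977 q [-0.3  0.7  0.   1.8 -0.   0.6 -1.9]
```

View pics/chk6.png

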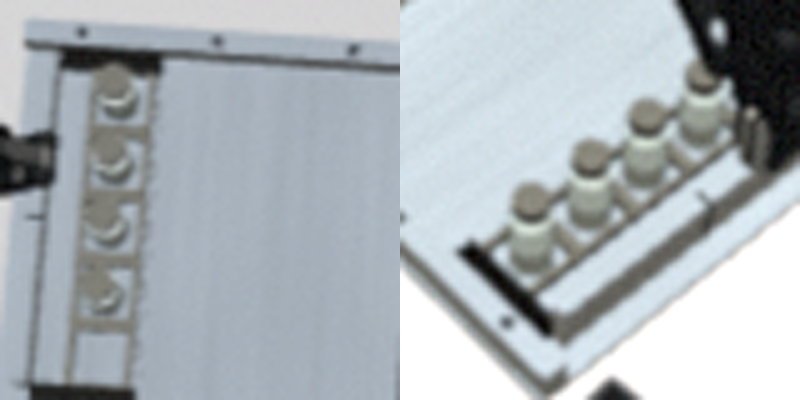

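All four stand upright in nests 4..1. Lower behind the bar and push at the middle.

Emit:
step_arm(commands=[0, 0, 3, 0, 0, 0, 0, 0, 0, 6, 0, 0, 0, 0, 0, 0, 7.9, 0, 0, 0, 0, 0, 0, 7.9, 0, 0, 0, 0, 0, 0.5, 7.9, 0, 0, 0, 0, 0, 1, 7.9, 0, 0, 0, 0, 0, 1.3, 7.9, 0, 0, 0, 0, 0, 1.6, 7.9, 0, 0, 0, 0, 0, 1.9, 7.9, 0, 0, 0, 0, 0, 2.2, 7.9, 0, 0, 0, 0])

```text
clock: 22.5
eef_pos: [575.2, 147.3, 15.6]
tool_rot: [-3.138, -0.003, 0.036]
force: [-0.7, 6.1, 4.0]
width: 0.2
gripper_force: 3.0
```

```bash
python3 -c "
from fit import *
tcp()"
```

```text
t 22.5 S tcp [  1.1 126.4  15.6] rpy [-3.1 -0.   0. ] F [-0.7  6.1  4. ] w 0.1868242240537899 q [-0.3  0.8  0.   1.8 -0.   0.5 -1.8]
```

Emit:
step_arm(commands=[-0.05, 0.7, 0, 0, 0, 0, 0, -0.05, 1.5, 0, 0, 0, 0, 0, -0.05, 2.5, 0, 0, 0, 0, 0, -0.05, 3.5, 0, 0, 0, 0, 0, -0.05, 4.5, 0, 0, 0, 0, 0, -0.05, 5.5, 0, 0, 0, 0, 0, -0.05, 6.5, 0, 0, 0, 0, 0, -0.05, 7.5, 0, 0, 0, 0, 0, -0.05, 8.3, 0, 0, 0, 0, 0, -0.05, 9, 0, 0, 0, 0, 0])

```text
clock: 23.5
eef_pos: [577.9, 56.8, 15.5]
tool_rot: [-3.138, -0.003, 0.036]
force: [-0.9, 5.8, 4.6]
width: -0.1
gripper_force: 3.2
```

```bash
python3 - <<'E'
from fit import *
tcp()
d=snap('top'); np.save('top2.npy',d,allow_pickle=True)
for Y in (0,): pass
# bar rear edge/foot profile along station y at X=-60 (z=32)
g=cv2.cvtColor(d['image'],cv2.COLOR_RGB2GRAY).astype(np.float32)
Y=np.arange(130,-70,-4.);q=proj(d,st2w(p,np.c_[np.full(len(Y),-60),Y,np.full(len(Y),32)])).astype(np.float32)
print(list(zip(Y.astype(int).tolist(),cv2.remap(g,q[:,:1],q[:,1:],1)[:,0].astype(int).tolist())))
E
```

```text
t 23.5 S tcp [ 0.8 35.8 15.5] rpy [-3.1 -0.   0. ] F [-0.9  5.8  4.6] w -0.06007047416646719 q [-0.1  0.8 -0.   1.9  0.   0.4 -1.7]
[(130, 102), (126, 102), (122, 102), (118, 102), (114, 102), (110, 102), (106, 102), (102, 102), (98, 97), (94, 83), (90, 64), (86, 72), (82, 96), (78, 103), (74, 103), (70, 104), (66, 103), (62, 103), (58, 82), (54, 34), (50, 61), (46, 98), (42, 104), (38, 104), (34, 104), (30, 105), (26, 103), (22, 90), (18, 83), (14, 92), (10, 64), (6, 38), (2, 55), (-2, 80), (-6, 76), (-10, 74), (-14, 71), (-18, 73), (-22, 73), (-26, 73), (-30, 72), (-34, 73), (-38, 79), (-42, 95), (-46, 100), (-50, 99), (-54, 98), (-58, 101), (-62, 101), (-66, 101)]
```

Emit:
step_arm(commands=[-0.05, 0.9, 0, 0, 0, 0, 0, -0.05, 1.8, 0, 0, 0, 0, 0, -0.05, 2.7, 0, 0, 0, 0, 0, -0.05, 3.5, 0, 0, 0, 0, 0, -0.05, 4.2, 0, 0, 0, 0, 0, -0.05, 4.6, 0, 0, 0, 0, 0, -0.05, 4.9, 0, 0, 0, 0, 0, -0.05, 4.9, 0, 0, 0, 0, 0])

```text
clock: 24.35
eef_pos: [578.9, 7.3, 15.3]
tool_rot: [-3.139, -0.002, 0.035]
force: [0.7, 4.2, 3.9]
width: -0.0
gripper_force: 2.4
```

Emit:
step_arm(commands=[0, 0.15, 0, 0, 0, 0, 0, 0, 0.25, 0, 0, 0, 0, 0, 0, 0.25, 0, 0, 0, 0, 0, 0, 0.25, 0, 0, 0, 0, 0])

```text
clock: 24.75
eef_pos: [578.9, 5.4, 15.3]
tool_rot: [-3.139, -0.002, 0.036]
force: [0.0, 5.5, 4.8]
width: -0.1
gripper_force: 3.0
```

```bash
python3 - <<'E'
from fit import *
tcp()
E
```

```text
t 24.75 S tcp [  0.1 -15.6  15.3] rpy [-3.1 -0.   0. ] F [0.  5.5 4.8] w -0.08561714200252624 q [-0.   0.8 -0.   1.9  0.1  0.4 -1.6]
```

Still sliding (5.5 N). Creep on in small steps.

Emit:
step_arm(commands=[0, 0.1, 0, 0, 0, 0, 0, 0, 0.2, 0, 0, 0, 0, 0, 0, 0.3, 0, 0, 0, 0, 0, 0, 0.3, 0, 0, 0, 0, 0])

```text
clock: 25.15
eef_pos: [579.0, 2.5, 15.3]
tool_rot: [-3.139, -0.002, 0.036]
force: [0.1, 5.9, 3.8]
width: -0.1
gripper_force: 3.0
```

Emit:
step_arm(commands=[0, 0.1, 0, 0, 0, 0, 0, 0, 0.2, 0, 0, 0, 0, 0, 0, 0.2, 0, 0, 0, 0, 0])

```text
clock: 25.45
eef_pos: [579.1, 0.5, 15.3]
tool_rot: [-3.139, -0.002, 0.036]
force: [-0.3, 6.0, 4.6]
width: -0.1
gripper_force: 3.1
```

Emit:
step_arm(commands=[0, 0.1, 0, 0, 0, 0, 0, 0, 0.2, 0, 0, 0, 0, 0, 0, 0.2, 0, 0, 0, 0, 0])

```text
clock: 25.75
eef_pos: [579.4, -0.3, 15.3]
tool_rot: [-3.137, -0.003, 0.037]
force: [0.4, 7.8, 4.6]
width: 0.0
gripper_force: 4.0
```

Emit:
step_arm(commands=[0, 0.1, 0, 0, 0, 0, 0, 0, 0.1, 0, 0, 0, 0, 0, 0, 0.1, 0, 0, 0, 0, 0])

```text
clock: 26.05
eef_pos: [579.5, -0.4, 15.3]
tool_rot: [-3.137, -0.003, 0.037]
force: [1.2, 9.8, 3.8]
width: -0.1
gripper_force: 4.9
```

Emit:
step_arm(commands=[0, 0.15, 0, 0, 0, 0, 0, 0, 0.15, 0, 0, 0, 0, 0, 0, 0.15, 0, 0, 0, 0, 0])

```text
clock: 26.35
eef_pos: [579.5, -0.4, 15.3]
tool_rot: [-3.135, -0.003, 0.038]
force: [0.3, 11.5, 4.9]
width: -0.3
gripper_force: 6.1
```

Carriage stopped at Y≈-21 TCP with force rising: home. Back off, raise, and check carriage, vials and lamp numerically against the first picture.

Emit:
step_arm(commands=[0, -1, 0, 0, 0, 0, 0, 0, -2.5, 0, 0, 0, 0, 0, 0, -3, 0, 0, 0, 0, 0, 0, -3, -5, 0, 0, 0, 0, 0, -3, -10, 0, 0, 0, 0, -9, -3, -12, 0, 0, 0, 0.3, -9, -3, -12, 0, 0, 0, 0.5, -9, -3, -12, 0, 0, 0, 0.8, -9, -3, -12, 0, 0, 0, 0.8])

```text
clock: 27.25
eef_pos: [487.0, 19.9, 134.8]
tool_rot: [3.141, -0.001, 0.034]
force: [0.0, 0.0, -0.2]
width: 58.3
gripper_force: 0.0
```

```bash
cat > lampchk.py <<'E'
from fit import *
def foot(d):
    g=cv2.cvtColor(d['image'],cv2.COLOR_RGB2GRAY)[210:265,340:430]
    m=(g<45).astype(np.uint8); n,l,s,c=cv2.connectedComponentsWithStats(m); i=1+np.argmax(s[1:,4])
    x,y,w,h=s[i][:4]; u,v=x+340+(w-1)/2,y+210+(h-1)/2
    return c[i]+[340,210],s[i],S(atz(d,*(c[i]+[340,210]),12)),S(atz(d,u,v,12))
E
python3 - <<'E'
from lampchk import *
tcp()
d=snap('top'); d0=np.load('top0.npy',allow_pickle=True).item()
print(foot(d0));print(foot(d))
o=(215,150)
im=d['image'][150:245,215:320,::-1].astype(float)*1.8
a=cv2.resize(np.clip(im,0,255).astype(np.uint8),None,fx=4,fy=4,interpolation=cv2.INTER_CUBIC)
im=d['image'][205:270,340:410,::-1].astype(float)*1.8
b=cv2.resize(np.clip(im,0,255).astype(np.uint8),(380,380),interpolation=cv2.INTER_CUBIC)
cv2.imwrite('pics/chk7.png',np.hstack([a,b])[:, :800])
E
```

```text
t 27.25 S tcp [-91.3   2.  134.8] rpy [ 3.1 -0.   0. ] F [ 0.   0.  -0.2] w 58.2761934018139 q [-0.1  0.6 -0.   2.1  0.   0.5 -1.7]
(array([385.8, 242.1]), array([ 38,  21,  22,  22, 262], dtype=int32), array([-105.8, -391.3,   12. ]), array([-103.7, -399.4,   12. ]))
(array([385.5, 242.1]), array([ 38,  21,  21,  22, 249], dtype=int32), array([-105.9, -390.5,   12. ]), array([-103.8, -397.9,   12. ]))
```

View pics/chk7.png

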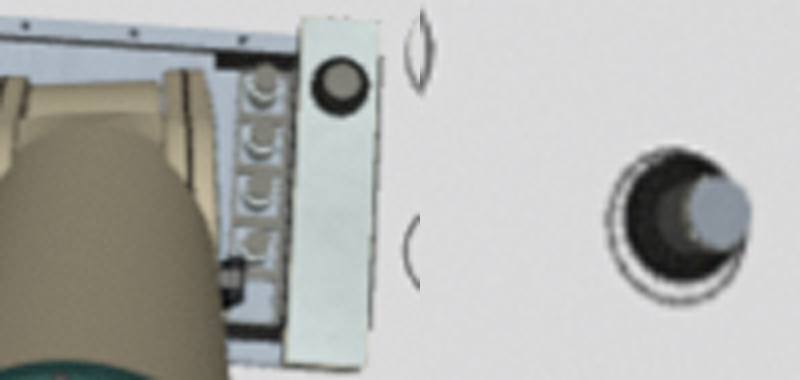

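Carriage sits against the box with four vials upright; lamp unmoved in its ring. Go to the lamp.

Emit:
step_arm(commands=[-1.45, 40, 0, 0, 0, 0, 0.8, -1.45, 40, 0, 0, 0, 0, 0.8, -1.45, 40, 0, 0, 0, 0, 0.8, -1.45, 40, 0, 0, 0, 0, 0.8, -1.45, 40, 0, 0, 0, 0, 0.8, -1.45, 40, 0, 0, 0, 0, 0.8, -1.45, 40, 0, 0, 0, 0, 0.8, -1.45, 40, 0, 0, 0, 0, 0.8, -1.45, 40, 0, 0, 0, 0, 0.8, -1.45, 40, 0, 0, 0, 0, 0.8])

```text
clock: 28.3
eef_pos: [486.1, -382.3, 133.2]
tool_rot: [3.141, 0.0, 0.03]
force: [-0.4, 0.2, -0.4]
width: 68.2
gripper_force: 0.0
```

Emit:
step_arm(commands=[0, 0, 0, 0, 0, 0, 0.8, 0, 0, 3, 0, 0, 0, 0.8, 0, 0, 4, 0, 0, 0, 0.8, 0, 0, 4, 0, 0, 0, 0.8, 0, 0, 4, 0, 0, 0, 0.8])

```text
clock: 28.8
eef_pos: [487.0, -379.4, 94.6]
tool_rot: [-3.141, -0.0, 0.035]
force: [0.8, -0.0, -0.5]
width: 68.4
gripper_force: 0.0
```

```bash
python3 - <<'E'
from fit import *
tcp()
E
```

```text
t 28.8 S tcp [-104.7 -397.1   94.6] rpy [-3.1 -0.   0. ] F [ 0.8 -0.  -0.5] w 68.35185770080042 q [ 0.7  0.8 -0.1  1.7  0.1  0.7 -1. ]
```

Emit:
step_arm(commands=[-0.1, 0.1, 3, 0, 0, 0, 0.8, -0.1, 0.1, 5, 0, 0, 0, 0.8, -0.1, 0.1, 7, 0, 0, 0, 0.8, -0.1, 0.1, 7, 0, 0, 0, 0.8, -0.1, 0.1, 7, 0, 0, 0, 0.3, -0.1, 0.1, 7, 0, 0, 0, 0.3, -0.1, 0.1, 7, 0, 0, 0, 0.3, -0.1, 0.1, 7, 0, 0, 0, 0.3, -0.1, 0.1, 7, 0, 0, 0, 0.3, -0.1, 0.1, 7, 0, 0, 0, 0.3])

```text
clock: 29.8
eef_pos: [486.6, -382.5, 26.4]
tool_rot: [3.139, -0.003, 0.033]
force: [0.0, -0.4, 5.9]
width: 32.8
gripper_force: 59.5
```

```bash
python3 - <<'E'
from fit import *
tcp()
E
```

```text
t 29.8 S tcp [-105.2 -400.2   26.4] rpy [ 3.1 -0.   0. ] F [ 0.  -0.4  5.9] w 32.75755322533176 q [ 0.7  0.8 -0.1  1.8  0.1  0.5 -1. ]
```

Emit:
step_arm(commands=[0.4, -1, 0, 0, 0, 0, 0.3, 1.2, -2.8, 0, 0, 0, 0, 0.3, 2.1, -4.8, 0, 0, 0, 0, 0.3, 3, -6.9, 0, 0, 0, 0, 0.3, 3.9, -8.9, 0, 0, 0, 0, 0.3, 4.8, -11, 0, 0, 0, 0, 0.3, 5.7, -13.1, 0, 0, 0, 0, 0.3, 6.5, -15, 0, 0, 0, 0, 0.3, 7.2, -16.5, 0, 0, 0, 0, 0.3, 7.55, -17.35, 0, 0, 0, 0, 0.3])

```text
clock: 30.8
eef_pos: [556.2, -207.1, 26.4]
tool_rot: [3.138, -0.003, 0.034]
force: [-1.9, -6.3, 7.7]
width: 32.8
gripper_force: 59.8
```

Emit:
step_arm(commands=[0, 0, 0, 0, 0, 0, 0.3, 0, 0, 0, 0, 0, 0, 0.3, 0, 0, 0, 0, 0, 0, 0.3])

```text
clock: 31.1
eef_pos: [556.8, -205.5, 26.4]
tool_rot: [3.14, -0.004, 0.034]
force: [0.6, 0.0, 7.9]
width: 33.0
gripper_force: 59.9
```

```bash
python3 - <<'E'
from fit import *
tcp()
E
```

```text
t 31.1 S tcp [ -29.1 -225.7   26.4] rpy [ 3.1 -0.   0. ] F [0.6 0.  7.9] w 32.95579868032067 q [ 0.3  0.8 -0.   1.8  0.1  0.5 -1.3]
```

Emit:
step_arm(commands=[0, 0, 0, 0, 0, 0, 0.7, 0, 0, 0, 0, 0, 0, 0.7, 0, 0, 0, 0, 0, 0, 0.7, 0, 0, 0, 0, 0, 0, 0.7, 0, 0, -3, 0, 0, 0, 0.7, 0, 0, -7, 0, 0, 0, 0.7, 0, 0, -11.4, 0, 0, 0, 0.7, 0, 0, -11.4, 0, 0, 0, 0.7])

```text
clock: 31.9
eef_pos: [558.9, -206.6, 144.0]
tool_rot: [3.138, -0.01, 0.033]
force: [1.8, -0.1, 0.1]
width: 59.6
gripper_force: 0.0
```

Emit:
step_arm(commands=[10.1, -9.65, 0, 0, 0, 0, 0, 10.1, -9.65, 0, 0, 0, 0, 0, 10.1, -9.65, 0, 0, 0, 0, 0, 10.1, -9.65, 0, 0, 0, 0, 0, 10.1, -9.65, 0, 0, 0, 0, 0, 10.1, -9.65, 0, 0, 0, 0, 0])

```text
clock: 32.5
eef_pos: [651.4, -106.9, 137.6]
tool_rot: [3.14, 0.002, 0.032]
force: [0.4, -0.2, -0.2]
width: -0.2
gripper_force: 0.0
```

```bash
python3 - <<'E'
from fit import *
tcp()
d=snap('scene'); np.save('sc2.npy',d,allow_pickle=True)
im=d['image'][120:280,160:340,::-1].astype(float)*1.6
a=cv2.resize(np.clip(im,0,255).astype(np.uint8),None,fx=2.5,fy=2.5,interpolation=cv2.INTER_CUBIC)
d=snap('top'); np.save('top3.npy',d,allow_pickle=True)
im=d['image'][150:260,290:370,::-1].astype(float)*1.8
b=cv2.resize(np.clip(im,0,255).astype(np.uint8),(291,400),interpolation=cv2.INTER_CUBIC)
cv2.imwrite('pics/chk8.png',np.hstack([a,b]))
E
```

```text
t 32.5 S tcp [  68.7 -130.3  137.6] rpy [3.1 0.  0. ] F [ 0.4 -0.2 -0.2] w -0.22578220989124934 q [ 0.1  0.8 -0.   1.6  0.   0.8 -1.4]
```

View pics/chk8.png

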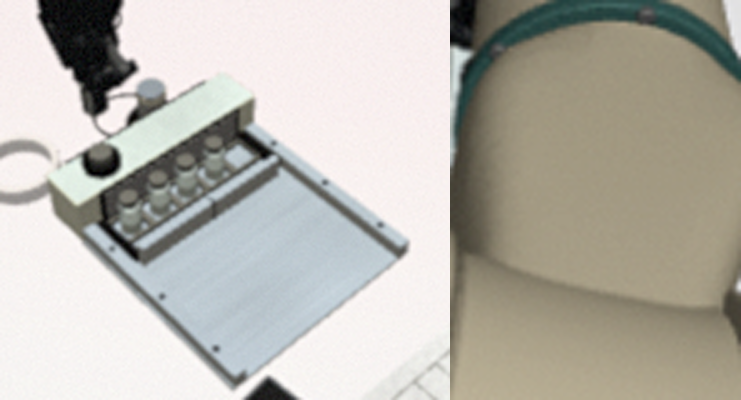

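Scene crop: carriage home, vials upright, lamp cap at about crop (152,88), i.e. px (220.5,154.9).

```bash
python3 - <<'E'
from fit import *
d=np.load('sc2.npy',allow_pickle=True).item()
print(S(atz(d,220.5,154.9,62)), proj(d,st2w(p,[(-30,-225,62)])))
d0=np.load('scene0.npy',allow_pickle=True).item()
g=cv2.cvtColor(d['image'],cv2.COLOR_RGB2GRAY)
for v in range(148,166): print(v,g[v,210:232])
E
```

```text
[ -45.2 -189.6   62. ] [[208.5 151.1]]
148 [ 45  28  17  37  79 122 150 153 152 153 151 151 151 151 151 151 152 151
 151 153 152 152]
149 [ 25  26  48  87 121 142 152 154 151 153 153 154 152 153 151 151 151 153
 151 150 151 152]
150 [ 24  56  99 135 148 153 154 151 151 148 148 147 149 151 153 153 152 151
 151 151 152 152]
151 [ 63 107 139 154 153 154 149 141 130 124 123 125 129 140 148 151 154 151
 152 152 152 153]
152 [109 141 153 156 152 144 128 115 107 104 102 104 105 115 129 142 152 154
 151 151 151 151]
153 [141 152 154 153 144 127 109 100  98  99 100  98 101 101 107 127 148 151
 153 152 152 151]
154 [150 154 153 149 134 110  99 100 101  99 101 100 101  98 100 114 136 150
 153 152 151 153]
155 [155 155 154 150 129 107  99 100  99 100 100 100  99 100 100 106 131 149
 153 151 153 153]
156 [146 146 145 139 117 100 100 100 102 101 101 101 100  99  96 101 128 150
 154 153 153 151]
157 [108 110 111 101  85  84  94  98 100 103 101 102  98  92  82  83 117 149
 154 156 150 133]
158 [111 114 113 106  85  72  77  91  95  97  96  95  87  78  69  77 113 149
 153 147 133 109]
159 [141 144 144 140 120  79  72  85  79  71  71  74  74  67  62  67 104 138
 132 112 113 123]
160 [155 153 154 154 132  80  66  73  68  63  64  66  67  62  57  50  69  97
  99 104 125 137]
161 [152 153 155 153 127  76  57  64  65  65  62  64  61  54  51  51  71 101
 121 130 137 140]
162 [152 155 151 137 103  64  51  51  56  56  57  50  49  45  59  92 120 130
 139 141 141 140]
163 [153 151 137 100  61  46  47  49  47  48  41  40  54  72  99 126 139 142
 140 141 140 139]
164 [153 138 101  54  30  35  49  48  44  39  51  72 101 124 133 139 142 141
 141 141 140 139]
165 [145 113  62  18  17  34  43  46  50  66  95 122 134 140 142 139 140 140
 142 141 139 141]
```

Lamp has been knocked to about S (-46,-189), near the box back. I'll turn the tool 90° (closing along station x), re-grip and slide it back.

Emit:
step_arm(commands=[0, 0, 0, 0, 0, -0.15, 0.5, 0, 0, 0, 0, 0, -0.3, 0.5, 0, 0, 0, 0, 0, -0.45, 0.8, 0, 0, 0, 0, 0, -0.6, 0.8, 0, 0, 0, 0, 0, -0.75, 0.8, 0, 0, 0, 0, 0, -0.9, 0.8, 0, 0, 0, 0, 0, -1.05, 0.8, 0, 0, 0, 0, 0, -1.2, 0.8, 0, 0, 0, 0, 0, -1.35, 0.8, 0, 0, 0, 0, 0, -1.5, 0.8])

```text
clock: 33.6
eef_pos: [651.9, -107.1, 138.4]
tool_rot: [-3.141, 0.001, 1.538]
force: [0.1, -0.2, -1.3]
width: 68.3
gripper_force: 0.0
```

Emit:
step_arm(commands=[0, 0, 0, 0, 0, -0.071, 0.8, 0, 0, 0, 0, 0, -0.071, 0.8, 0, 0, 0, 0, 0, -0.071, 0.8])

```text
clock: 33.9
eef_pos: [652.2, -106.5, 138.3]
tool_rot: [-3.141, 0.0, 1.601]
force: [-0.4, 1.0, -0.5]
width: 68.2
gripper_force: 0.0
```

```bash
python3 - <<'E'
from fit import *
tcp()
d=snap('scene')
g=cv2.cvtColor(d['image'],cv2.COLOR_RGB2GRAY)
for v in (153,155,157): print(v,g[v,210:232])
print(S(atz(d,220.0,155,62)))
print('pred cap edges of 34mm at',proj(d,st2w(p,[(-46,-189,62),(-46+17,-189,62),(-46,-189+17,62)])))
E
```

```text
t 33.9 S tcp [  69.6 -129.9  138.3] rpy [-3.1  0.   1.6] F [-0.4  1.  -0.5] w 68.23838493601393 q [ 0.4  0.8 -0.5  1.6  0.4  0.9 -0.2]
153 [  4  23  40  65 103 122 112 101 101  99 101 100 101 102 109 127 147 154
 153 153 152 154]
155 [ 15  15  51  97 121 110 100 101 101 101 103 102 102 101  99 111 132 151
 154 154 153 155]
157 [ 69  63  78  88  84  84  95  99 103 103 103 102  98  95  83  84 118 150
 158 156 152 133]
[ -43.9 -190.2   62. ]
pred cap edges of 34mm at [[220.9 154.9]
 [216.1 157.6]
 [224.7 157.9]]
```

Emit:
step_arm(commands=[-6, -11.4, 0, 0, 0, 0, 0.8, -6, -11.4, 0, 0, 0, 0, 0.8, -6, -11.4, 0, 0, 0, 0, 0.8, -6, -11.4, 0, 0, 0, 0, 0.8, -6, -11.4, 0, 0, 0, 0, 0.8, -6, -11.4, 0, 0, 0, 0, 0.8, -6, -11.4, 3, 0, 0, 0, 0.8, -6, -11.4, 5, 0, 0, 0, 0.8, -6, -11.4, 5, 0, 0, 0, 0.8, -6, -11.4, 5, 0, 0, 0, 0.8])

```text
clock: 34.95
eef_pos: [541.8, -168.0, 88.4]
tool_rot: [3.141, -0.001, 1.606]
force: [0.2, 0.5, 1.1]
width: 68.4
gripper_force: 0.0
```

```bash
python3 - <<'E'
from fit import *
tcp()
E
```

```text
t 34.95 S tcp [ -42.8 -187.7   88.4] rpy [ 3.1 -0.   1.6] F [0.2 0.5 1.1] w 68.42032919350254 q [ 0.5  0.7 -0.4  1.9  0.5  0.6 -0.2]
```

Emit:
step_arm(commands=[-0.2, -0.15, 3, 0, 0, 0, 0.8, -0.2, -0.15, 5, 0, 0, 0, 0.8, -0.2, -0.15, 6.2, 0, 0, 0, 0.8, -0.2, -0.15, 6.2, 0, 0, 0, 0.8, -0.2, -0.15, 6.2, 0, 0, 0, 0.3, -0.2, -0.15, 6.2, 0, 0, 0, 0.3, -0.2, -0.15, 6.2, 0, 0, 0, 0.3, -0.2, -0.15, 6.2, 0, 0, 0, 0.3, -0.2, -0.15, 6.2, 0, 0, 0, 0.3, -0.2, -0.15, 6.2, 0, 0, 0, 0.3])

```text
clock: 35.95
eef_pos: [540.9, -171.3, 27.9]
tool_rot: [3.138, 0.001, 1.605]
force: [0.8, 0.3, 7.0]
width: 32.4
gripper_force: 59.4
```

```bash
python3 - <<'E'
from fit import *
tcp()
E
```

```text
t 35.95 S tcp [ -43.8 -190.9   27.9] rpy [3.1 0.  1.6] F [0.8 0.3 7. ] w 32.42220767052041 q [ 0.5  0.8 -0.3  1.9  0.5  0.5 -0.2]
```

Emit:
step_arm(commands=[-0.7, 0.3, 0, 0, 0, 0, 0.3, -1.6, 0.6, 0, 0, 0, 0, 0.3, -2.5, 1, 0, 0, 0, 0, 0.3, -3.2, 1.3, 0, 0, 0, 0, 0.3, -3.5, 1.4, 0, 0, 0, 0, 0.3, -3.5, 1.4, 0, 0, 0, 0, 0.3, -3.5, 1.4, 0, 0, 0, 0, 0.3])

```text
clock: 36.65
eef_pos: [555.2, -202.6, 27.9]
tool_rot: [3.14, -0.003, 1.606]
force: [-2.1, 6.0, 10.4]
width: 32.7
gripper_force: 60.1
```

```bash
python3 - <<'E'
from fit import *
tcp()
E
```

```text
t 36.65 S tcp [ -30.6 -222.7   27.9] rpy [ 3.1 -0.   1.6] F [-2.1  6.  10.4] w 32.676436980481164 q [ 0.5  0.8 -0.4  1.8  0.5  0.6 -0.1]
```

Emit:
step_arm(commands=[-0.15, 0.05, 0, 0, 0, 0, 0.3, -0.2, 0.05, 0, 0, 0, 0, 0.3, -0.2, 0.05, 0, 0, 0, 0, 0.3, -0.2, 0.05, 0, 0, 0, 0, 0.3])

```text
clock: 37.05
eef_pos: [555.5, -203.4, 28.0]
tool_rot: [3.141, -0.004, 1.607]
force: [-3.5, 8.2, 10.5]
width: 32.7
gripper_force: 60.1
```

```bash
python3 - <<'E'
from fit import *
tcp()
E
```

```text
t 37.05 S tcp [ -30.3 -223.6   28. ] rpy [ 3.1 -0.   1.6] F [-3.5  8.2 10.5] w 32.70901405928898 q [ 0.5  0.8 -0.4  1.8  0.5  0.6 -0.1]
```

Emit:
step_arm(commands=[-0.1, 0, 0, 0, 0, 0, 0.3, -0.1, 0, 0, 0, 0, 0, 0.7, -0.1, 0, 0, 0, 0, 0, 0.7, -0.1, 0, 0, 0, 0, 0, 0.7, -0.1, 0, 0, 0, 0, 0, 0.7, -0.1, 0, -3, 0, 0, 0, 0.7, -0.1, 0, -7, 0, 0, 0, 0.7, -0.1, 0, -11, 0, 0, 0, 0.7, -0.1, 0, -11, 0, 0, 0, 0.7])

```text
clock: 37.95
eef_pos: [558.9, -209.6, 141.5]
tool_rot: [3.132, 0.003, 1.604]
force: [1.0, 0.0, -0.3]
width: 60.1
gripper_force: 0.0
```

Emit:
step_arm(commands=[9.85, 10.1, 0, 0, 0, 0, 0, 9.85, 10.1, 0, 0, 0, 0, 0, 9.85, 10.1, 0, 0, 0, 0, 0, 9.85, 10.1, 0, 0, 0, 0, 0, 9.85, 10.1, 0, 0, 0, 0, 0, 9.85, 10.1, 0, 0, 0, 0, 0, 9.85, 10.1, 0, 0, 0, 0, 0])

```text
clock: 38.65
eef_pos: [651.7, -108.9, 135.9]
tool_rot: [-3.14, 0.001, 1.602]
force: [0.2, 0.1, -0.4]
width: 0.3
gripper_force: 0.0
```

```bash
python3 - <<'E'
from fit import *
tcp()
d=snap('scene'); np.save('sc3.npy',d,allow_pickle=True)
g=cv2.cvtColor(d['image'],cv2.COLOR_RGB2GRAY)
print(proj(d,st2w(p,[(-30,-225,62)])))
for v in range(145,160): print(v,g[v,198:224])
g=cv2.cvtColor(np.load('top0.npy',allow_pickle=True).item()['image'],cv2.COLOR_RGB2GRAY)
d2=snap('top'); print(proj(d2,st2w(p,[(-30,-225,62),(-30,-225,12)])))
g=cv2.cvtColor(d2['image'],cv2.COLOR_RGB2GRAY)
print(g[204:224:2,318:346:1])
E
```

```text
t 38.65 S tcp [  69.  -132.3  135.9] rpy [-3.1  0.   1.6] F [ 0.2  0.1 -0.4] w 0.27534623272859704 q [ 0.4  0.8 -0.5  1.6  0.4  0.9 -0.2]
[[208.5 151.1]]
145 [ 14  15   7   7  11  13  12  16  14  11  26  77 126 153 155 154 152 152
 153 152 152 154 152 154 153 153]
146 [ 11  16   9  10   1   5   9   9  10  11  41  98 142 153 153 154 153 152
 152 153 151 153 152 152 153 152]
147 [ 16  14   7   6   8  13  11  16  15  21  58 101 130 137 142 150 154 154
 153 154 152 151 152 153 152 154]
148 [ 13   8   7  15   9  17  38  53  50  54  76  98 109 110 119 133 148 152
 153 152 153 153 152 153 154 152]
149 [ 16  11   9   7  12  41  73  91  92  92  94 101 102 101 104 114 131 148
 153 151 153 152 151 152 151 152]
150 [ 14   6  12   7  20  60  93 104 103 102 102 101 101 101 100 103 112 132
 152 154 153 153 153 153 153 153]
151 [ 12  10   7   8  29  64  99 103 102 103  99 102 102 100 101 101 106 127
 150 153 153 153 153 153 152 154]
152 [ 10  10  12  16  42  76  97 102 101 102 101 100 102 100 100  97 100 130
 151 155 153 152 152 152 152 152]
153 [ 26  46  45  35  67  96  92  95 100 101 103 102 101 1
[... 1220 characters left out ...]
 29  23  27  25  27  35  36  42  67  80  89  90  91  91  90  90  89  90
   90  79  36  73 126  69  96 133 130  98]
 [ 26  24  25  22  25  29  34  36  45  46  62  80  87  90  89  90  85  79
   70  30  28  74 125  71 102 133 133 124]
 [ 31  20  24  26  25  26  29  34  35  34  37  40  44  54  42  33  35  25
   19  23  56 118 116  69 121 133 134 133]
 [ 69  55  29  24  26  25  27  26  25  27  28  28  28  24  24  24  24  19
   25  56 110 126  77  95 132 132 132 134]
 [ 89  83  73  42  25  24  26  26  24  25  25  26  25  25  23  21  27  41
   81 116 118  80  94 131 133 133 133 132]
 [132 111  83  84  77  68  53  41  28  27  28  28  33  38  58  78 109 130
  112  74  78 120 132 132 133 132 133 132]]
```

Lamp cap matches the prediction on the viewing ring to ~0.5 px in both views. Now the button.

Emit:
step_arm(commands=[0.2, 0.2, 2, 0, 0, 0, 0, 0.2, 0.2, 4, 0, 0, 0, 0, 0.2, 0.2, 5, 0, 0, 0, 0, 0.2, 0.2, 5, 0, 0, 0, 0, 0.2, 0.2, 5, 0, 0, 0, 0])

```text
clock: 39.25
eef_pos: [654.9, -105.1, 86.8]
tool_rot: [3.141, 0.0, 1.604]
force: [-0.3, -0.2, 0.6]
width: -0.1
gripper_force: 0.0
```

```bash
python3 - <<'E'
from fit import *
tcp()
E
```

```text
t 39.25 S tcp [  72.3 -128.6   86.8] rpy [3.1 0.  1.6] F [-0.3 -0.2  0.6] w -0.1261567708377572 q [ 0.4  0.8 -0.4  1.6  0.5  0.8 -0.2]
```

Emit:
step_arm(commands=[0, 0, 0.5, 0, 0, 0, 0, 0, 0, 0.9, 0, 0, 0, 0, 0, 0, 1.2, 0, 0, 0, 0, 0, 0, 1.2, 0, 0, 0, 0])

```text
clock: 39.65
eef_pos: [656.1, -104.9, 77.9]
tool_rot: [3.138, 0.001, 1.604]
force: [-4.2, 0.1, 19.4]
width: -0.1
gripper_force: 9.6
```

Emit:
step_arm(commands=[0, 0, 0.15, 0, 0, 0, 0, 0, 0, 0.15, 0, 0, 0, 0, 0, 0, 0.15, 0, 0, 0, 0])

```text
clock: 39.95
eef_pos: [656.1, -104.8, 77.7]
tool_rot: [3.138, 0.002, 1.604]
force: [-6.3, 0.0, 27.5]
width: 0.1
gripper_force: 13.4
```

Emit:
step_arm(commands=[0, 0, -0.5, 0, 0, 0, 0, 0, 0, -0.5, 0, 0, 0, 0, 0, 0, -0.5, 0, 0, 0, 0])

```text
clock: 40.25
eef_pos: [655.9, -104.9, 78.9]
tool_rot: [3.138, 0.0, 1.605]
force: [1.9, -0.4, 4.9]
width: 0.2
gripper_force: 2.2
```

Emit:
step_arm(commands=[0, 0, -0.3, 0, 0, 0, 0, 0, 0, -0.3, 0, 0, 0, 0, 0, 0, -0.3, 0, 0, 0, 0])

```text
clock: 40.55
eef_pos: [655.1, -104.7, 80.8]
tool_rot: [3.141, -0.0, 1.605]
force: [2.2, -0.6, 3.8]
width: 0.2
gripper_force: 1.6
```

Emit:
step_arm(commands=[0, 0, -0.2, 0, 0, 0, 0, 0, 0, -0.2, 0, 0, 0, 0, 0, 0, -0.2, 0, 0, 0, 0])

```text
clock: 40.85
eef_pos: [654.4, -104.6, 82.6]
tool_rot: [-3.141, -0.0, 1.605]
force: [1.9, 0.7, 2.2]
width: 0.2
gripper_force: 1.1
```

Spring-like force on release (4.9→2.2 N over 4 mm) after a hard stop: button was fully down. Raise and go back for the lamp.

Emit:
step_arm(commands=[0, 0, -3, 0, 0, 0, 0, 0, 0, -5.3, 0, 0, 0, 0.5, 0, 0, -5.3, 0, 0, 0, 0.8, 0, 0, -5.3, 0, 0, 0, 0.8])

```text
clock: 41.25
eef_pos: [653.5, -104.8, 135.3]
tool_rot: [-3.139, 0.0, 1.605]
force: [-0.2, -0.0, -0.6]
width: 43.0
gripper_force: 0.0
```

```bash
python3 - <<'E'
from fit import *
tcp()
d=snap('scene'); d0=np.load('sc3.npy',allow_pickle=True).item()
g=cv2.cvtColor(d['image'],cv2.COLOR_RGB2GRAY)
for v in (149,151,153): print(v,g[v,198:224])
df=np.abs(d['image'].astype(int)-d0['image']).sum(2)>60
ys,xs=np.where(df); print(df.sum(), xs.min(),xs.max(),ys.min(),ys.max())
E
```

```text
t 41.25 S tcp [  70.9 -128.3  135.3] rpy [-3.1  0.   1.6] F [-0.2 -0.  -0.6] w 43.037401808047306 q [ 0.4  0.8 -0.5  1.6  0.4  0.9 -0.2]
149 [154 153 133  78  27  17  11   7  12  14  14  33  68  95 103 114 133 149
 154 155 154 153 153 153 152 154]
151 [154 154 141 101  40   3  12  40  75  85  57  47  79 100 102 102 108 130
 149 155 153 152 154 154 152 153]
153 [155 155 146 115  53   0   5  11  23  41  39  39  71  96  95  82  82 117
 150 155 154 153 154 153 153 153]
1301 148 220 0 172
```

Emit:
step_arm(commands=[-9.65, -10.15, 0, 0, 0, 0, 0.8, -9.65, -10.15, 0, 0, 0, 0, 0.8, -9.65, -10.15, 0, 0, 0, 0, 0.8, -9.65, -10.15, 0, 0, 0, 0, 0.8, -9.65, -10.15, 0, 0, 0, 0, 0.8, -9.65, -10.15, 0, 0, 0, 0, 0.8, -9.65, -10.15, 3, 0, 0, 0, 0.8, -9.65, -10.15, 5, 0, 0, 0, 0.8, -9.65, -10.15, 5, 0, 0, 0, 0.8, -9.65, -10.15, 5, 0, 0, 0, 0.8])

```text
clock: 42.3
eef_pos: [557.2, -203.1, 85.7]
tool_rot: [-3.141, -0.001, 1.607]
force: [0.9, -0.3, 0.8]
width: 68.2
gripper_force: 0.0
```

```bash
python3 - <<'E'
from fit import *
tcp()
E
```

```text
t 42.3 S tcp [ -28.6 -223.3   85.7] rpy [-3.1 -0.   1.6] F [ 0.9 -0.3  0.8] w 68.17483839497415 q [ 0.6  0.8 -0.4  1.8  0.5  0.7 -0.1]
```

Emit:
step_arm(commands=[-0.1, -0.15, 3, 0, 0, 0, 0.8, -0.1, -0.15, 5, 0, 0, 0, 0.8, -0.1, -0.15, 5.8, 0, 0, 0, 0.8, -0.1, -0.15, 5.8, 0, 0, 0, 0.8, -0.1, -0.15, 5.8, 0, 0, 0, 0.3, -0.1, -0.15, 5.8, 0, 0, 0, 0.3, -0.1, -0.15, 5.8, 0, 0, 0, 0.3, -0.1, -0.15, 5.8, 0, 0, 0, 0.3, -0.1, -0.15, 5.8, 0, 0, 0, 0.3, -0.1, -0.15, 5.8, 0, 0, 0, 0.3])

```text
clock: 43.3
eef_pos: [555.9, -205.9, 29.3]
tool_rot: [3.14, 0.001, 1.605]
force: [-0.9, 0.2, 5.3]
width: 32.7
gripper_force: 59.4
```

```bash
python3 - <<'E'
from fit import *
tcp()
E
```

```text
t 43.3 S tcp [ -30.  -226.1   29.3] rpy [3.1 0.  1.6] F [-0.9  0.2  5.3] w 32.695388912993394 q [ 0.5  0.8 -0.4  1.8  0.5  0.6 -0.1]
```

Emit:
step_arm(commands=[-1, -0.4, 0, 0, 0, 0, 0.3, -2.8, -1.2, 0, 0, 0, 0, 0.3, -4.8, -2.1, 0, 0, 0, 0, 0.3, -6.9, -3.1, 0, 0, 0, 0, 0.3, -8.9, -4, 0, 0, 0, 0, 0.3, -11, -4.9, 0, 0, 0, 0, 0.3, -13.1, -5.8, 0, 0, 0, 0, 0.3, -15, -6.7, 0, 0, 0, 0, 0.3, -16.5, -7.4, 0, 0, 0, 0, 0.3, -17.5, -7.8, 0, 0, 0, 0, 0.3])

```text
clock: 44.3
eef_pos: [485.0, -382.8, 29.4]
tool_rot: [3.137, -0.001, 1.604]
force: [2.3, 4.9, 4.2]
width: 32.4
gripper_force: 60.1
```

Emit:
step_arm(commands=[0, 0, 0, 0, 0, 0, 0.3, 0, 0, 0, 0, 0, 0, 0.3, 0, 0, 0, 0, 0, 0, 0.3])

```text
clock: 44.6
eef_pos: [484.3, -384.7, 29.3]
tool_rot: [3.139, 0.003, 1.604]
force: [0.8, -2.1, 4.8]
width: 32.5
gripper_force: 59.8
```

```bash
python3 - <<'E'
from fit import *
tcp()
E
```

```text
t 44.6 S tcp [-107.6 -402.3   29.3] rpy [3.1 0.  1.6] F [ 0.8 -2.1  4.8] w 32.526413650765726 q [ 0.9  0.9 -0.4  1.7  0.6  0.6  0.2]
```

Emit:
step_arm(commands=[0.2, 0, 0, 0, 0, 0, 0.3, 0.2, 0, 0, 0, 0, 0, 0.3, 0.2, 0, 0, 0, 0, 0, 0.7, 0.2, 0, 0, 0, 0, 0, 0.7, 0.2, 0, 0, 0, 0, 0, 0.7, 0.2, 0, 0, 0, 0, 0, 0.7, 0.2, 0, -3, 0, 0, 0, 0.7, 0.2, 0, -7, 0, 0, 0, 0.7, 0.2, 0, -12, 0, 0, 0, 0.7, 0.2, 0, -15, 0, 0, 0, 0.7])

```text
clock: 45.6
eef_pos: [484.1, -381.3, 181.1]
tool_rot: [3.139, 0.002, 1.605]
force: [1.4, -1.1, -0.3]
width: 59.7
gripper_force: 0.0
```

Emit:
step_arm(commands=[0, 0, -2, 0, 0, 0, 0.7, 10, -10, -2, 0, 0, 0, 0.7, 20, -15, -2, 0, 0, 0, 0.7, 20, -15, -2, 0, 0, 0, 0.7, 20, -15, -2, 0, 0, 0, 0.7, 20, -15, -2, 0, 0, 0, 0.7, 20, -15, -2, 0, 0, 0, 0.7, 20, -15, -2, 0, 0, 0, 0.7])

```text
clock: 46.4
eef_pos: [325.9, -186.0, 198.1]
tool_rot: [3.141, 0.001, 1.606]
force: [0.4, -0.9, 0.5]
width: 60.0
gripper_force: 0.0
```

```bash
python3 - <<'E'
from lampchk import *
tcp()
d=snap('top'); d0=np.load('top0.npy',allow_pickle=True).item()
for x in(d0,d): print(foot(x))
s=snap('scene'); s0=np.load('sc2.npy',allow_pickle=True).item()
df=np.abs(s['image'].astype(int)-s0['image']).sum(2)>60
print('carriage/vials diff px',df[170:260,195:290].sum())
s1=np.load('scene0.npy',allow_pickle=True).item()
df=np.abs(s['image'].astype(int)-s1['image']).sum(2)>60
print('lamp diff',df[100:135,175:215].sum())
for v in (114,116): print(cv2.cvtColor(s['image'],7)[v,185:205],cv2.cvtColor(s1['image'],7)[v,185:205])
print('btn diff vs start',df[172:190,190:212].sum(), 'flask',df[105:170,110:150].sum(),'tape',df[170:205,145:180].sum(),'tin',df[270:384,230:370].sum())
E
```

```text
t 46.4 S tcp [-259.2 -198.4  198.1] rpy [3.1 0.  1.6] F [ 0.4 -0.9  0.5] w 59.95823762634617 q [ 0.9  0.3 -0.6  2.2  0.4  0.6  0.1]
(array([385.8, 242.1]), array([ 38,  21,  22,  22, 262], dtype=int32), array([-105.8, -391.3,   12. ]), array([-103.7, -399.4,   12. ]))
(array([385.2, 242.7]), array([ 37,  22,  20,  22, 259], dtype=int32), array([-107.6, -389.8,   12. ]), array([-106.9, -393.5,   12. ]))
carriage/vials diff px 1
lamp diff 63
[144 147 146 135 111  90  91  97  97  98  97  93  90  82  90 123 146 148
 145 145] [144 147 144 128  91  89  94  96  97  96  95  93  84  78 105 141 148 144
 144 145]
[146 146 145 144 123  80  61  65  67  68  68  70  62  55  64 108 141 147
 146 146] [144 145 147 130  86  65  68  73  69  70  70  67  61  61  90 129 145 147
 144 146]
btn diff vs start 0 flask 0 tape 0 tin 131
```

```bash
python3 -c "
from cell import ctrl
print(ctrl.finish_job())"
```

```text
the job is handed in; nothing more can be done
None
```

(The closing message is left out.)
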